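Turn a vacuum sight glass over in a clamshell turnover fixture

ROBOT

A 7-joint arm with a two-finger parallel gripper is mounted at the origin on a cart in front of the work surface, level with it; the furniture and walls round the work are solid. World frame = base frame: x ahead of the robot, y to its left, z up, the work surface at z = 0. Lengths are in m, angles in degrees, forces in N, time in s.
With the tool pointing down it reaches from about 0.425 to 0.875 m from the base axis. Payload 4.7 kg.
Tool frame: the origin (TCP) lies at the very end of the fingers, on their centre line; the grasp point (between the pads) lies 19 mm behind it; z points along the fingers, y is the line along which they close (so a half turn about z gives the same grasp; the last joint's range is limited). The gripper opens to 87 mm and grips with 3 to 60 N. Pads are 19 mm wide; open, the fingers measure 117 mm over their backs; the gripper's body (75 mm by 190 mm) begins 51 mm behind the grasp point.
Start: joints at [66.125, 18.392, -4.016, 83.108, 1.295, 78.541, -3.26], TCP at [0.271, -0.591, 0.223] pointing down, gripper open.
Joint ranges: [-163.93, 163.93], [-17.29, 119.83], [-79.2, 71.16], [3.27, 140.29], [-89.18, 269.18], [5.43, 117.66], [-154.24, 154.24]. Speed limits (degrees/s): [147.25, 147.25, 180, 180, 180, 180, 180].

INTERFACE

Orientations are given as [roll, pitch, yaw] about the fixed x, y, z axes, in that order (R = Rz(yaw) Ry(pitch) Rx(roll)).
In Python, from cell import get_obs, eyes, env gives the robot as it stands.
- The arm moves only by the tool servo_tool, never from a script. Its argument "series" is a list that holds one entry, the list of rows, each a list of 7 numbers: the shift along the tool's x, y, z in units of 300 mm (1.0 is 300 mm), then the turn, a rotation vector about the tool's x, y, z in units of pi rad (1.0 is pi rad), then the opening, from 0 (shut) to 1 (fully open). In form: [[[tx, ty, tz, wx, wy, wz, gripper], ...]]. A call has 1 to 12 rows; each row is the pose to reach, as a shift and turn from the pose commanded when the call began, along the tool's axes at that moment, turning the shorter way round; what a row does not reach only later rows make up. A row lasts 1/12 s, in which the tool goes at most 41.7 mm and 7.16 degrees, less where a joint would pass 70% of its speed; a pose out of reach is approached as far as the arm can. A call with a number of a shift or a turn outside -1 to 1 is refused whole. A call with a gripper value outside its range is refused whole. The fingers move at their own pace and stop on an object; "grip_force" is the grip in N (left out, the last holds). Time passes only in rows, so rows that repeat a pose let the fingers close. It gives the time, the measured TCP pose, the force, the opening and the grip force at its end, in the units of the state.
- get_obs(): the state, without advancing time (a new reading comes with each control period).
- eyes.read_camera(name): name is "side" or "top" or "wrist"; returns a dict with "frame" (400x640x3 uint8, red, green, blue), "depth" (400x640 float32, m along the optical axis (not along the pixel's ray), 0 where there is no reading), "fx", "fy", "cx", "cy" (pixels), "origin" and "rotation" of the camera in the world; the wrist camera has in their place "mount" (4x4, takes a point from camera to tool coordinates, whose origin is the TCP and whose axes are the flange's). Camera axes: x right, y down, z forward; pixel columns grow to the right and rows downward; lengths in m; the calibration is good to about 2 mm. A picture is of the moment at which its call begins: read the wrist's pose just before it.
- env.sign_off(): hands the job in; it is judged then, once.
The state is a dict: "time_s": time; "qpos": joint angles; "joint_velocities": joint speeds; "effort": joint torques, N m; "tool_pos": TCP position; "tool_rot": TCP orientation; "force": force on the tool from outside, world axes, zero at the start; "wrist_torque": the same for the moment, N m; "grip_width": finger opening in m; "grasp_force": force on a finger pad.
Only numpy, scipy, OpenCV 4.12 (cv2) and the standard library are available. Lean on these libraries where they do the work, as an engineer would, in place of code of your own. Each camera call takes 0.05 s, during which the arm holds its last target. There are 200 camera calls.

TASK

Take the flanged sight glass (the disc with the collar) off the sloping draining stand and lay it collar up, flat and fully home, in the shallow nest of the turnover fixture's left-hand leaf. Fold the empty right-hand leaf, whose deep nest is bored through, right over it, then turn the closed pair over together by the shallow leaf's roller grip until the deep leaf lies flat on its own side again, and fold the shallow leaf back flat. The sight glass must stay behind in the deep leaf's nest, collar down and fully home; leave the plain blank flange on the stand and the things standing around where they are.

Things in the scene. Friction and masses are not known exactly. Their poses are not given: they have to be found in the camera images.
- sight_glass: Vacuum sight glass, bare steel with glass window, 90 g: round flange 40 mm across, 10 mm thick, with a concentric collar 26 mm across and 11 mm high on one side (21 mm in all, rims broken 1.5 mm). Origin: centre of the flat face away from the collar; z runs along its axis toward the collar (on the stand: normal to the slope). Pinch it by the collar, fingertips just above the flange.
- blank_flange: Plain blank flange, bare steel disc 40 mm across and 10 mm thick, no collar, on the other place of the stand. Origin: centre of its underside, z along its axis. It must stay there.
- drain_stand: Fixed draining stand of bent steel sheet, 122 wide, 72 deep, 63 mm high at the back. Its sheet slopes up 35 degrees away from its front, which faces the robot. Two discs lean on it side by side, 62 mm apart, each with its rim on two 6 mm pegs 9 mm high, downhill of it. Which disc has which place varies. Origin: underside, middle; x points (level) uphill, y to the left.
- turnover_base: Base plate (100 x 150 x 4 mm) of the turnover fixture with the hinge cheeks, fixed to the worktop; water baths 0.2 m high stand behind it from x = 0.62 on. Origin: centre of its underside; its x axis is parallel to the hinge and points away from the robot, y points to the left, to the shallow leaf.
- hinge (a point): Middle of the hinge pin, 28 mm above the worktop, axes as the base. Both leaves turn about its x axis, independently. The hinge is stiff (0.25 N m a leaf): a leaf stays at any angle where it is left. Nothing holds the sight glass in a nest: it falls out of a leaf that is turned without the other one closed over it.
- shallow_leaf (a joint): Angle of the shallow leaf (300 g): 0 = lying open and flat on the left, face up; it grows as the leaf swings up and over to the right; 3.14 = lying face down on top of the open deep leaf. Range 0 to 3.14. Starts at 0.
- deep_leaf (a joint): Angle of the deep leaf (300 g), range 0 to 3.14: 0 = open and flat on the right, face up; grows as it swings up and over to the left; 3.14 = closed face down over the open shallow leaf. Starts between 0 and 0.6. Closed leaves rest face to face: swinging the shallow leaf up from beneath pushes the deep leaf ahead of it, back to its own side, the sight glass held between them.
- shallow_leaf_nest (a point): Centre of the nest's floor in the shallow leaf (aluminium plate 80 x 66 x 21 mm, 9 to 75 mm from the hinge): round recess 43 mm across, 5.25 mm deep, 1.5 mm lead-in and a plain flat floor, 42 mm from the hinge. z points out of the leaf's face (up when open). Open, the face is 28 mm and this floor 22.75 mm above the worktop.
- deep_leaf_nest (a point): Centre of the ledge in the deep leaf's nest (plate of the same size): the same recess 43 mm across and 5.25 mm deep, 42 mm from the hinge, but with a 33 mm bore on through the plate, which takes the collar. z points out of the leaf's face (up when open). The inverted sight glass lies with its flange on this ledge, its origin 10 mm above this point.
- shallow_leaf_roller (a point): Centre of the shallow leaf's black roller grip, 20 mm across, 22 mm long, parallel to the hinge on a 7 mm stem: 96 mm from the hinge, 6 mm below the leaf's face, 34 mm to the near side (base -x) of its middle; 22 mm above the worktop when open. It revolves freely: pinch its flat ends from above, fingers closing parallel to the hinge, and carry it along the half circle.
- deep_leaf_roller (a point): Centre of the deep leaf's roller grip, alike: 96 mm from the hinge, 6 mm below the leaf's face, 22 mm to the far side (base +x) of the middle line. With the leaves closed the two grips lie side by side, 56 mm apart along the hinge.
- grease_tube: Tube of vacuum grease, 102 x 33 x 35 mm, a bystander to the left. Origin under its centre.
- hose_low (a point): A fixed point on the thick black hose (35 mm) that hangs across the bench right of the stand, between the robot's start and the work: it lies on the front edge near x 0.35, y -0.13, rises through this point to x 0.565, y -0.02, z 0.18 and on to x 0.63, y 0.02, z 0.30. Pass over its low front part with the tool high.
- erlenmeyer: Small conical flask, 64 mm across, 99 mm high, a bystander to the left. Origin under its centre.
Not all that is in view belongs to the job. What is shaped like the sight_glass but orange or yellow is not meant.

How it is judged (in metres and radians):
On the way, in this order (a step that is already met when the one before it is completed fails the run):
1. the sight glass lies collar up and flat in the shallow leaf's nest, let go, the leaf open (horizontal distance between sight_glass and shallow_leaf_nest below 0.004 m and z of sight_glass in the frame of shallow_leaf_nest between -0.002 and 0.002 m and angle between sight_glass's own z axis and vertical below 0.1 rad and value of joint shallow_leaf below 0.08 rad and contact force between the fingers and sight_glass below 0.05 N), for 0.2 s.
2. the deep leaf is folded right over onto the shallow leaf, the sight glass still in its nest between them (horizontal distance between sight_glass and shallow_leaf_nest below 0.004 m and z of sight_glass in the frame of shallow_leaf_nest between -0.002 and 0.002 m and angle between sight_glass's own z axis and vertical below 0.1 rad and value of joint shallow_leaf below 0.08 rad and value of joint deep_leaf above 3.06 rad), for 0.2 s.
3. the closed pair is turned over: the deep leaf flat on its own side, the shallow leaf on top, the sight glass collar down in the deep leaf (angle between sight_glass's own z axis and vertical above 3.04 rad and horizontal distance between sight_glass and deep_leaf_nest below 0.004 m and z of sight_glass in the frame of deep_leaf_nest between 0.008 and 0.012 m and value of joint deep_leaf below 0.08 rad and value of joint shallow_leaf above 3.06 rad), for 0.2 s.
At the end, for the whole second after the job is handed in: Sight glass at rest in the deep leaf's nest, collar down (axis within 0.1 rad of vertical), within 4 mm of the nest's centre and its origin 8 to 12 mm above the ledge; both leaves lying open and flat (within 0.08 rad); blank flange still on its place on the stand (angle between sight_glass's own z axis and vertical above 3.04 rad and horizontal distance between sight_glass and deep_leaf_nest below 0.004 m and z of sight_glass in the frame of deep_leaf_nest between 0.008 and 0.012 m and value of joint each of deep_leaf, shallow_leaf below 0.08 rad and linear speed of sight_glass below 0.02 m/s and not (distance of blank_flange from where it was at the start of the episode above 0.02 m)); the robot touches nothing.
It fails at once if the blank flange, the grease tube or the conical flask is moved by more than 20 mm (distance of any of blank_flange, grease_tube, erlenmeyer from where it was at the start of the episode above 0.02 m).
It also fails if it takes over 72 s, if anything falls off the work surface, if the arm or the gripper's body presses on something with over 40 N, if the wrist force passes 120 N, or if a joint passes its speed limit or range.

## Working session

There is one attempt and no reset: what is moved stays moved. The work goes in short steps, Python scripts to look and compute and a tool call to move; the robot and the scene stay as the last step left them, time stands still between calls to the robot, and variables do not carry over. Pictures are saved under pics/ and viewed, at most 10 in all, crops included, and the job is handed in when it is done.

Besides the shell and the picture viewer there is one more tool, called after "Call:" in YAML: its name, and indented under it one key for each argument. servo_tool: Moves the arm, as the interface text tells. Shifts and turns lie within -1 to 1; 1 stands for 300 mm of shift or pi rad of turn. Its arguments: {"type":"object","properties":{"series":{"type":"array"},"grip_force":{"type":"number"}},"required":["series"]}

```bash
ls; mkdir -p pics; cat > h.py <<'E'
import numpy as np, cv2
from cell import get_obs, eyes, env
from scipy.spatial.transform import Rotation as R
def cam(n):
    o=get_obs(); c=eyes.read_camera(n)
    if n=='wrist':
        T=np.eye(4); T[:3,:3]=R.from_euler('xyz',o['tool_rot'],degrees=True).as_matrix(); T[:3,3]=o['tool_pos']
        M=T@np.array(c['mount']); c['origin']=M[:3,3]; c['rotation']=M[:3,:3]
    return c
def cloud(c):
    d=c['depth']; v,u=np.mgrid[:400,:640]
    p=np.stack([(u-c['cx'])/c['fx']*d,(v-c['cy'])/c['fy']*d,d],-1)
    return p@np.array(c['rotation']).T+np.array(c['origin'])
def save(n,c): np.savez('pics/%s.npz'%n,**c); cv2.imwrite('pics/%s.png'%n,c['frame'][:,:,::-1])
E
python3 - <<'E'
from h import *
print(get_obs())
for n in('top','side'):
    c=cam(n); save(n+'0',c); print(n,c['fx'],c['origin'],c['rotation'])
a=cv2.imread('pics/top0.png'); 
E
```

```text
pics
{'time_s': 0.0, 'qpos': array([66.12378421, 18.43946988, -4.01529348, 83.17539199,  1.29402829,
       78.54026399, -3.26187843]), 'joint_velocities': array([-0.04810429, -0.04548214, -0.01369997, -0.07829315, -0.02019883,
       -0.02523891, -0.06490292]), 'effort': array([-8.53882921e-04, -4.91287744e+01, -4.04283777e-01, -3.12528419e+01,
       -6.40770094e-02,  4.37431899e-02,  1.55858829e-04]), 'tool_pos': array([ 0.27117426, -0.59012062,  0.22145253]), 'tool_rot': array([-1.79890063e+02,  4.88183450e-03,  2.46836827e+01]), 'force': array([-0.44983988,  0.48410331, -0.43842082]), 'wrist_torque': array([-0.02145941,  0.0158372 ,  0.02460879]), 'grasp_force': 0.0, 'grip_width': 0.08714239768569221}
top 365.66089265154113 [0.25937865 0.25254465 1.04365105] [-1.67228098e+02 -4.09731458e-02 -9.40506274e+01]
side 397.6768572586585 [ 0.31996287 -0.39291915  0.68638359] [-1.33277599e+02 -8.47214477e-03 -1.09216347e+01]
```

```bash
sed -i "s/    return c$/    else: c['rotation']=R.from_euler('xyz',c['rotation'],degrees=True).as_matrix()\n    return c/" h.py; python3 - <<'E'
from h import *
for n in('top','side'):
    c=cam(n); save(n+'0',c)
    P=cloud(c)
    print(n,P[200,320],np.median(P[...,2]))
E
```

```text
top [0.47509075 0.23702549 0.063405  ] 0.012835830818702099
side [0.44696339 0.24039578 0.06227655] 0.02832824876678408
```

View pics/top0.png

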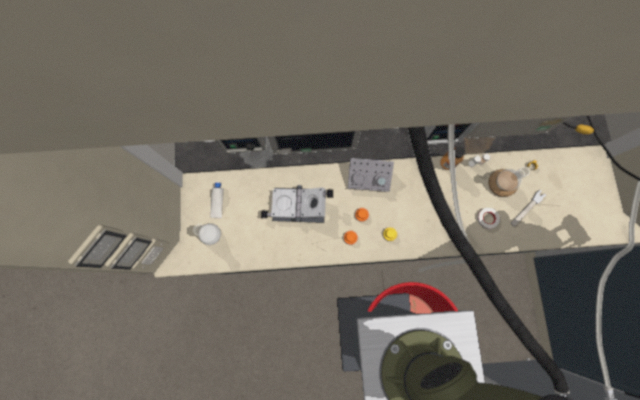

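View pics/side0.png

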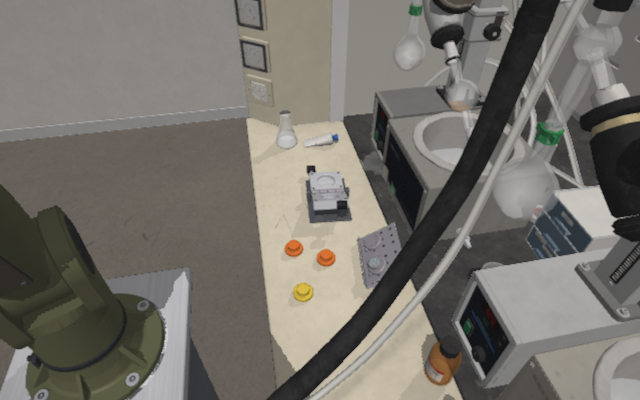

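```bash
python3 - <<'E'
from h import *
c=dict(np.load('pics/top0.npz')); P=cloud(c)
for n,(u,v) in dict(glass=(209,233),tube=(216,200),nestL=(285,203),nestR=(313,203),rolL=(264,214),rolR=(330,193),standL=(358,180),standR=(381,180),stand=(371,174),or1=(362,214),or2=(351,238),yel=(390,234)).items(): print(n,P[v,u].round(4))
for u,v in [(418,150),(430,190),(445,220),(470,260),(500,300),(530,345),(555,385)]: print('hose',P[v,u].round(3))
f=c['frame'][140:260,190:410,::-1]; cv2.imwrite('pics/t1.png',cv2.resize(f,None,fx=3.6,fy=3.6,interpolation=cv2.INTER_CUBIC))
s=dict(np.load('pics/side0.npz')); f=s['frame'][150:300,270:430,::-1]; cv2.imwrite('pics/s1.png',cv2.resize(f,None,fx=4,fy=4,interpolation=cv2.INTER_CUBIC))
E
```

```text
glass [0.4059 0.5421 0.0606]
tube [0.5056 0.5336 0.0204]
nestL [0.482  0.3365 0.0244]
nestR [0.4804 0.257  0.0056]
rolL [0.4531 0.3964 0.031 ]
rolR [0.4899 0.2087 0.0759]
standL [0.5322 0.124  0.0347]
standR [0.5242 0.0608 0.0473]
stand [0.5469 0.0853 0.0362]
or1 [0.4357 0.1201 0.0195]
or2 [0.3699 0.1573 0.0192]
yel [0.3734 0.047  0.0192]
hose [ 0.553 -0.008  0.2  ]
hose [ 0.471 -0.053  0.109]
hose [ 0.396 -0.098  0.063]
hose [ 0.285 -0.158  0.038]
hose [ 0.17  -0.255 -0.036]
hose [ 0.035 -0.344 -0.087]
hose [-0.11  -0.459 -0.201]
```

View pics/t1.png

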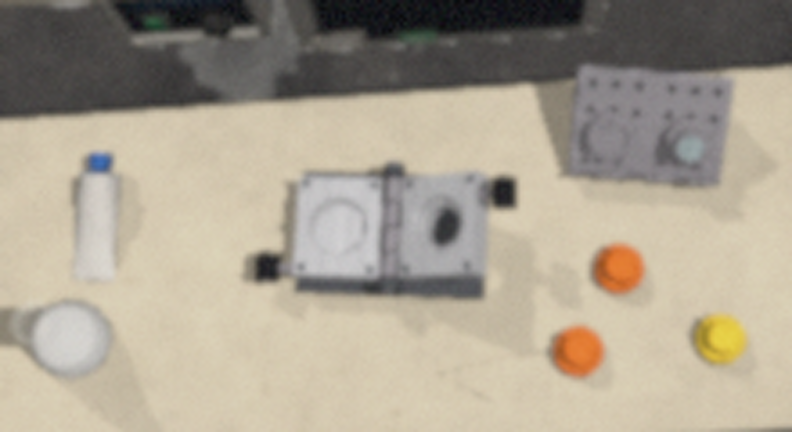

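View pics/s1.png

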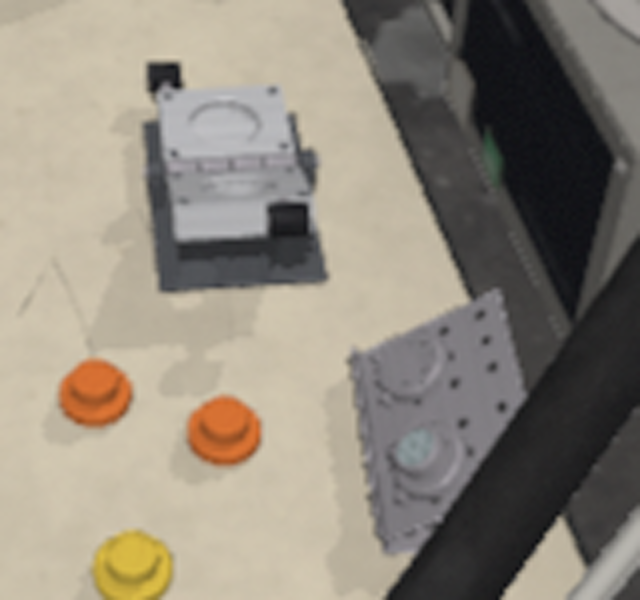

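```bash
cat >> h.py <<'E'
import json,os
def eul(r): return R.from_euler('xyz',r,degrees=True)
def getcmd(): return json.load(open('cmd.json')) if os.path.exists('cmd.json') else dict(p=[.271,-.591,.223],r=[180,0,24.684])
def plan(way,step=.038,ang=6.8,nd=4,tail=2,commit=True):
    """way: list of (pos, rpy, grip[, stepoverride]); prints calls of <=12 rows each; commits the end pose"""
    c=getcmd(); p=np.array(c['p'],float); r=eul(c['r']); rows=[]
    for w in way:
        P,Q,g=np.array(w[0],float),eul(w[1]),w[2]; st=w[3] if len(w)>3 else step
        dv=(r.inv()*Q).as_rotvec(); n=max(1,int(np.ceil(max(np.linalg.norm(P-p)/st,np.degrees(np.linalg.norm(dv))/ang))))
        for i in range(1,n+1): rows.append((p+(P-p)*i/n,r*R.from_rotvec(dv*i/n),g))
        p,r=P,Q
    rows+= [rows[-1]]*tail
    p0=np.array(c['p'],float); r0=eul(c['r'])
    for k in range(0,len(rows),12):
        out=[]
        for P,Q,g in rows[k:k+12]:
            t=np.round(r0.inv().apply(P-p0)/.3,nd); w=np.round((r0.inv()*Q).as_rotvec()/np.pi,nd)
            out.append([float(x)+0. for x in t]+[float(x)+0. for x in w]+[g])
        print(json.dumps([out]).replace('-0.0,','0,').replace('0.0,','0,'))
        p0=p0+r0.apply(np.array(out[-1][:3])*.3); r0=r0*R.from_rotvec(np.array(out[-1][3:6])*np.pi)
    if commit: json.dump(dict(p=list(p0),r=list(r0.as_euler('xyz',degrees=True))),open('cmd.json','w'))
E
python3 - <<'E'
from h import *
print(np.round(eyes.read_camera('wrist')['mount'],4).tolist())
plan([([.40,-.30,.34],[180,0,60],1),([.43,.06,.34],[180,0,97],1)],nd=3)
E
```

```text
[[0.0004, -0.969, -0.2473, 0.0676], [1.0, 0.0006, -0.0007, 0.0002], [0.0009, -0.2473, 0.969, -0.1632], [0.0, 0.0, 0.0, 1.0]]
[[[0.088, -0.078, -0.043, 0, 0, -0.022, 1], [0.177, -0.156, -0.087, 0, 0, -0.044, 1], [0.265, -0.234, -0.13, 0, 0, -0.065, 1], [0.354, -0.312, -0.173, 0, 0, -0.087, 1], [0.442, -0.39, -0.217, 0, 0, -0.109, 1], [0.531, -0.468, -0.26, 0, 0, -0.131, 1], [0.619, -0.546, -0.303, 0, 0, -0.153, 1], [0.707, -0.624, -0.347, 0, 0, -0.174, 1], [0.796, -0.702, -0.39, 0, 0, -0.196, 1], [0.855, -0.807, -0.39, 0, 0, -0.217, 1], [0.914, -0.912, -0.39, 0, 0, -0.237, 1], [0.973, -1.016, -0.39, 0, 0, -0.258, 1]]]
[[[0.117, -0.029, 0, 0, 0, -0.02, 1], [0.234, -0.059, 0, 0, 0, -0.041, 1], [0.351, -0.088, 0, 0, 0, -0.062, 1], [0.468, -0.117, 0, 0, 0, -0.082, 1], [0.584, -0.147, 0, 0, 0, -0.103, 1], [0.701, -0.176, 0, 0, 0, -0.123, 1], [0.818, -0.205, 0, 0, 0, -0.144, 1], [0.818, -0.205, 0, 0, 0, -0.144, 1], [0.818, -0.205, 0, 0, 0, -0.144, 1]]]
```

```bash
rm cmd.json; sed -i 's/commit=True):/commit=True,ch=12):/; s/len(rows),12)/len(rows),ch)/; s/rows\[k:k+12\]/rows[k:k+ch]/' h.py; python3 - <<'E'
from h import *
plan([([.40,-.30,.34],[180,0,60],1),([.43,.06,.34],[180,0,97],1)],nd=3,ch=11)
E
```

```text
[[[0.088, -0.078, -0.043, 0, 0, -0.022, 1], [0.177, -0.156, -0.087, 0, 0, -0.044, 1], [0.265, -0.234, -0.13, 0, 0, -0.065, 1], [0.354, -0.312, -0.173, 0, 0, -0.087, 1], [0.442, -0.39, -0.217, 0, 0, -0.109, 1], [0.531, -0.468, -0.26, 0, 0, -0.131, 1], [0.619, -0.546, -0.303, 0, 0, -0.153, 1], [0.707, -0.624, -0.347, 0, 0, -0.174, 1], [0.796, -0.702, -0.39, 0, 0, -0.196, 1], [0.855, -0.807, -0.39, 0, 0, -0.217, 1], [0.914, -0.912, -0.39, 0, 0, -0.237, 1]]]
[[[0.114, -0.037, 0, 0, 0, -0.021, 1], [0.229, -0.073, 0, 0, 0, -0.041, 1], [0.344, -0.11, 0, 0, 0, -0.062, 1], [0.458, -0.147, 0, 0, 0, -0.083, 1], [0.573, -0.184, 0, 0, 0, -0.103, 1], [0.687, -0.221, 0, 0, 0, -0.124, 1], [0.802, -0.258, 0, 0, 0, -0.144, 1], [0.917, -0.295, 0, 0, 0, -0.165, 1], [0.917, -0.295, 0, 0, 0, -0.165, 1], [0.917, -0.295, 0, 0, 0, -0.165, 1]]]
```

Call:
servo_tool:
  series:
    - [[0.088,-0.078,-0.043,0,0,-0.022,1],[0.177,-0.156,-0.087,0,0,-0.044,1],[0.265,-0.234,-0.13,0,0,-0.065,1],[0.354,-0.312,-0.173,0,0,-0.087,1],[0.442,-0.39,-0.217,0,0,-0.109,1],[0.531,-0.468,-0.26,0,0,-0.131,1],[0.619,-0.546,-0.303,0,0,-0.153,1],[0.707,-0.624,-0.347,0,0,-0.174,1],[0.796,-0.702,-0.39,0,0,-0.196,1],[0.855,-0.807,-0.39,0,0,-0.217,1],[0.914,-0.912,-0.39,0,0,-0.237,1]]

```text
time_s: 1.17
tool_pos: [0.4071, -0.2257, 0.3404]
tool_rot: [179.9, 0.0, 67.6]
force: [-0.2, -0.2, 0.0]
grip_width: 0.0867
grasp_force: 0.0
```

Call:
servo_tool:
  series:
    - [[0.114,-0.037,0,0,0,-0.021,1],[0.229,-0.073,0,0,0,-0.041,1],[0.344,-0.11,0,0,0,-0.062,1],[0.458,-0.147,0,0,0,-0.083,1],[0.573,-0.184,0,0,0,-0.103,1],[0.687,-0.221,0,0,0,-0.124,1],[0.802,-0.258,0,0,0,-0.144,1],[0.917,-0.295,0,0,0,-0.165,1],[0.917,-0.295,0,0,0,-0.165,1],[0.917,-0.295,0,0,0,-0.165,1]]

```text
time_s: 2.0
tool_pos: [0.4304, 0.0626, 0.3397]
tool_rot: [180.0, 0.1, 97.3]
force: [0.4, -0.3, -0.3]
grip_width: 0.0873
grasp_force: 0.0
```

```bash
python3 - <<'E'
from h import *
c=cam('wrist'); save('w0',c); o=get_obs(); print(o['tool_pos'],o['tool_rot'],getcmd())
P=cloud(c); np.set_printoptions(suppress=True)
print(P[::50,::80].round(3)[...,:].tolist())
E
```

```text
[0.43048738 0.06050112 0.33955231] [1.79999402e+02 6.71958525e-02 9.71000567e+01] {'p': [0.43018291523453867, 0.060070992733485484, 0.3399999999999999], 'r': [180.0, 1.2722218725854067e-14, 97.04400000000001]}
[[[-0.996, 0.447, -0.92], [-0.658, 0.491, -0.922], [-0.32, 0.536, -0.924], [0.02, 0.579, -0.923], [0.4, 0.303, -0.0], [0.515, 0.308, 0.028], [0.632, 0.327, 0.018], [0.642, 0.273, 0.175]], [[-1.018, 0.246, -0.915], [-0.669, 0.291, -0.917], [-0.318, 0.337, -0.918], [0.033, 0.382, -0.921], [0.409, 0.235, 0.0], [0.534, 0.251, -0.0], [0.634, 0.253, 0.051], [0.659, 0.23, 0.173]], [[-0.098, 0.094, 0.001], [0.032, 0.111, 0.002], [0.151, 0.127, -0.018], [0.073, 0.168, -0.821], [0.419, 0.16, 0.002], [0.548, 0.177, 0.001], [0.635, 0.183, 0.085], [0.675, 0.183, 0.173]], [[0.046, 0.045, 0.147], [0.065, 0.038, 0.05], [0.15, 0.042, -0.019], [0.108, -0.034, -0.732], [0.429, 0.08, -0.001], [0.552, 0.1, 0.044], [0.699, 0.115, -0.001], [0.691, 0.131, 0.174]], [[0.062, -0.009, 0.171], [0.051, -0.046, 0.04], [0.15, -0.049, -0.017], [0.087, -0.294, -0.874], [0.44, -0.007, 0.002], [0.581, 0.011, 0.0], [0.723, 0.029, -0.002], [0.862, 0.047, 0.0]], [[0.347, 0.088, 0.435], [0.366, 0.09, 0.434], [0.383, 0.089, 0.427], [0.404, 0.091, 0.426], [0.427, 0.094, 0.426], [0.449, 0.097, 0.426], [0.471, 0.1, 0.427], [0.487, 0.105, 0.433]], [[0.361, 0.085, 0.449], [0.365, 0.075, 0.434], [0.382, 0.071, 0.425], [0.312, -0.226, 0.0], [0.428, 0.086, 0.439], [0.448, 0.089, 0.439], [0.467, 0.092, 0.439], [0.487, 0.094, 0.438]], [[0.364, 0.076, 0.453], [0.383, 0.082, 0.456], [0.397, 0.083, 0.455], [0.413, 0.087, 0.458], [0.428, 0.089, 0.458], [0.443, 0.09, 0.457], [0.46, 0.088, 0.453], [0.476, 0.091, 0.453]]]
```

View pics/w0.png

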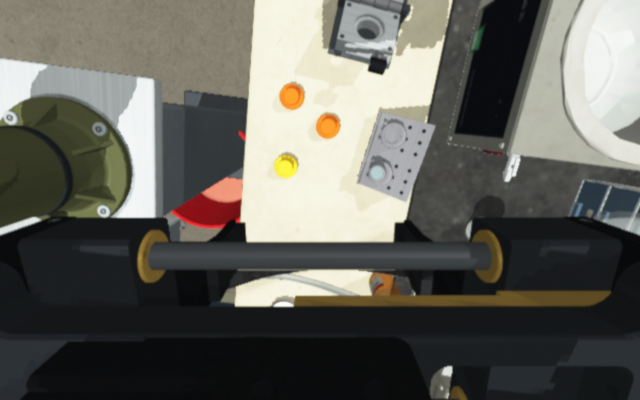

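```bash
cat > fit.py <<'E'
from h import *
def stand(P,lab):
    m=(P[...,0]>.48)&(P[...,0]<.62)&(P[...,1]>0.0)&(P[...,1]<.18)&(P[...,2]>.008)&(P[...,2]<.09)
    Q=P[m]; best=None; rng=np.random.default_rng(0)
    for _ in range(400):
        a=Q[rng.choice(len(Q),3,False)]; n=np.cross(a[1]-a[0],a[2]-a[0]); l=np.linalg.norm(n)
        if l<1e-6: continue
        n/=l; n*=np.sign(n[2]); 
        if abs(np.degrees(np.arccos(n[2]))-35)>6: continue
        s=(abs((Q-a[0])@n)<.0015).sum()
        if best is None or s>best[0]: best=(s,n,a[0])
    s,n,a=best; I=Q[abs((Q-a)@n)<.002]; cen=I.mean(0); n=np.linalg.svd(I-cen)[2][2]; n*=np.sign(n[2])
    h=(Q-cen)@n
    print(lab,len(Q),s,'n',n.round(4),'tilt',np.degrees(np.arccos(n[2])).round(2),'az',np.degrees(np.arctan2(-n[1],-n[0])).round(2),'c',cen.round(4), 'bbox',I.min(0).round(4),I.max(0).round(4))
    for lo,hi in((.008,.012),(.018,.024)):
        T=Q[(h>lo)&(h<hi)]
        for y0,y1 in((0,.0925),(.0925,.18)):
            S=T[(T[:,1]>y0)&(T[:,1]<y1)]
            if len(S)>8: 
                hh=((S-cen)@n).mean(); print('   h',lo,'n',len(S),'med',np.median(S,0).round(4),'foot',(S.mean(0)-hh*n).round(4),'h',hh.round(4))
    return n,cen
if __name__=='__main__':
    for f in('top0','side0','w0'):
        c=dict(np.load('pics/%s.npz'%f)); print(f,float(c['fx'])); stand(cloud(c),f)
E
python3 fit.py
```

```text
top0 365.66089265154113
top0 1292 520 n [-0.5609  0.0792  0.8241] tilt 34.5 az -8.04 c [0.551  0.0875 0.04  ] bbox [0.505  0.0233 0.0115] [0.5902 0.152  0.0634]
   h 0.008 n 71 med [0.5304 0.0594 0.0407] foot [0.534  0.0586 0.0313] h 0.0101
   h 0.008 n 101 med [0.5366 0.1211 0.0385] foot [0.542  0.1199 0.0309] h 0.0095
   h 0.018 n 55 med [0.5236 0.0588 0.0484] foot [0.5347 0.0577 0.0318] h 0.0207
side0 397.6768572586585
side0 1708 878 n [-0.5671  0.0837  0.8194] tilt 34.97 az -8.39 c [0.546  0.0943 0.0395] bbox [0.4987 0.0314 0.0125] [0.5882 0.1556 0.0649]
   h 0.008 n 124 med [0.525  0.0517 0.0421] foot [0.529  0.0547 0.0318] h 0.0097
   h 0.008 n 192 med [0.5335 0.1218 0.0395] foot [0.5382 0.1212 0.0314] h 0.0094
   h 0.018 n 107 med [0.5198 0.0615 0.0487] foot [0.5311 0.06   0.0327] h 0.02
w0 294.042640331714
w0 4383 2847 n [-0.5664  0.085   0.8198] tilt 34.94 az -8.54 c [0.5511 0.0911 0.0425] bbox [0.5006 0.0252 0.0126] [0.5889 0.1548 0.065 ]
   h 0.008 n 253 med [0.5297 0.0639 0.0428] foot [0.5323 0.0618 0.0326] h 0.0097
   h 0.008 n 460 med [0.5352 0.1227 0.0397] foot [0.5399 0.122  0.0316] h 0.0094
   h 0.018 n 206 med [0.521  0.0625 0.0489] foot [0.5321 0.0609 0.0326] h 0.02
```

```bash
cat > g.py <<'E'
from h import *
n=np.array([-.5664,.0840,.8198]); n/=np.linalg.norm(n)
u=np.array([0,0,1.])-n*n[2]; u/=np.linalg.norm(u); l=np.cross(n,u)
a=np.radians(15); uy=np.cos(a)*u+np.sin(a)*l
RG=np.stack([np.cross(uy,-n),uy,-n],1); rg=R.from_matrix(RG).as_euler('xyz',degrees=True)
foot=np.array([.532,.060,.0325])
E
python3 - <<'E'
from g import *
print(rg,u,l)
plan([(foot+n*.10,rg,.52)],tail=3)
E
```

```text
[145.99413267   8.52281039  93.95370619] [ 0.81095609 -0.12026891  0.57261297] [ 1.46700564e-01  9.89180946e-01 -1.38777878e-17]
[[[0.0013, 0.0218, 0.1074, -0.0267, -0.0073, 0.0004, 0.52], [0.0026, 0.0437, 0.2148, -0.0535, -0.0146, 0.0007, 0.52], [0.0039, 0.0655, 0.3222, -0.0802, -0.0219, 0.0011, 0.52], [0.0052, 0.0873, 0.4296, -0.107, -0.0292, 0.0015, 0.52], [0.0065, 0.1092, 0.5369, -0.1337, -0.0364, 0.0018, 0.52], [0.0078, 0.131, 0.6443, -0.1605, -0.0437, 0.0022, 0.52], [0.0091, 0.1529, 0.7517, -0.1872, -0.051, 0.0026, 0.52], [0.0091, 0.1529, 0.7517, -0.1872, -0.051, 0.0026, 0.52], [0.0091, 0.1529, 0.7517, -0.1872, -0.051, 0.0026, 0.52], [0.0091, 0.1529, 0.7517, -0.1872, -0.051, 0.0026, 0.52]]]
```

Call:
servo_tool:
  series:
    - [[0.0013,0.0218,0.1074,-0.0267,-0.0073,0.0004,0.52],[0.0026,0.0437,0.2148,-0.0535,-0.0146,0.0007,0.52],[0.0039,0.0655,0.3222,-0.0802,-0.0219,0.0011,0.52],[0.0052,0.0873,0.4296,-0.107,-0.0292,0.0015,0.52],[0.0065,0.1092,0.5369,-0.1337,-0.0364,0.0018,0.52],[0.0078,0.131,0.6443,-0.1605,-0.0437,0.0022,0.52],[0.0091,0.1529,0.7517,-0.1872,-0.051,0.0026,0.52],[0.0091,0.1529,0.7517,-0.1872,-0.051,0.0026,0.52],[0.0091,0.1529,0.7517,-0.1872,-0.051,0.0026,0.52],[0.0091,0.1529,0.7517,-0.1872,-0.051,0.0026,0.52]]

```text
time_s: 2.88
tool_pos: [0.4818, 0.0718, 0.1141]
tool_rot: [145.8, 8.5, 94.0]
force: [1.0, -0.9, 1.6]
grip_width: 0.0459
grasp_force: 0.0
```

```bash
python3 - <<'E'
from g import *
from fit import stand
c=cam('wrist'); save('w1',c); o=get_obs(); print(o['tool_pos'],o['tool_rot'],getcmd(),o['grip_width'])
stand(cloud(c),'w1')
E
```

```text
[0.48007951 0.0695671  0.11276223] [146.15203622   8.61806509  93.88190154] {'p': [0.47537191678957685, 0.06840549562560565, 0.11448999999999995], 'r': [146.00242205810875, 8.519868864021232, 93.95200314605512]} 0.0455022239645874
w1 13636 9278 n [-0.5674  0.0861  0.8189] tilt 35.02 az -8.63 c [0.5483 0.0938 0.0399] bbox [0.5002 0.0253 0.0097] [0.5896 0.1549 0.0641]
   h 0.008 n 870 med [0.5227 0.0668 0.037 ] foot [0.5291 0.0638 0.0298] h 0.0097
   h 0.008 n 1731 med [0.5347 0.1227 0.0388] foot [0.5394 0.1219 0.0308] h 0.0094
   h 0.018 n 705 med [0.5207 0.0623 0.0486] foot [0.5321 0.0606 0.0322] h 0.0202
```

View pics/w1.png

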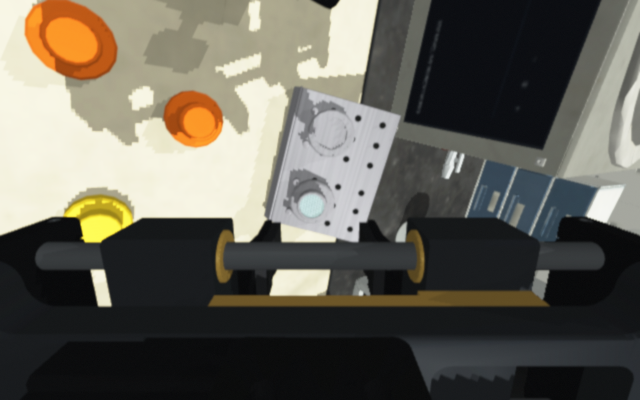

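```bash
sed -i 's/^foot=.*/foot=np.array([.532,.0605,.0323])/' g.py; python3 - <<'E'
from g import *
o=get_obs(); print(o['tool_pos'],o['tool_rot'])
plan([(foot+n*.035,rg,.52,.02)],tail=4)
E
```

```text
[0.48007951 0.0695671  0.11276223] [146.15203622   8.61806509  93.88190154]
[[[0.0004, 0, 0.0543, 0, 0, 0, 0.52], [0.0009, -0.0001, 0.1085, 0, 0, 0, 0.52], [0.0013, -0.0001, 0.1628, 0, 0, 0, 0.52], [0.0017, -0.0002, 0.2171, 0, 0, 0, 0.52], [0.0017, -0.0002, 0.2171, 0, 0, 0, 0.52], [0.0017, -0.0002, 0.2171, 0, 0, 0, 0.52], [0.0017, -0.0002, 0.2171, 0, 0, 0, 0.52], [0.0017, -0.0002, 0.2171, 0, 0, 0, 0.52]]]
```

Call:
servo_tool:
  series:
    - [[0.0004,0,0.0543,0,0,0,0.52],[0.0009,-0.0001,0.1085,0,0,0,0.52],[0.0013,-0.0001,0.1628,0,0,0,0.52],[0.0017,-0.0002,0.2171,0,0,0,0.52],[0.0017,-0.0002,0.2171,0,0,0,0.52],[0.0017,-0.0002,0.2171,0,0,0,0.52],[0.0017,-0.0002,0.2171,0,0,0,0.52],[0.0017,-0.0002,0.2171,0,0,0,0.52]]

```text
time_s: 3.6
tool_pos: [0.5163, 0.0643, 0.0597]
tool_rot: [146.1, 8.6, 93.8]
force: [-0.7, 0.6, -0.5]
grip_width: 0.0453
grasp_force: 0.0
```

```bash
python3 - <<'E'
from g import *
o=get_obs(); c=getcmd(); print(o['tool_pos'],o['tool_rot'],c)
print('err tool', RG.T@(np.array(o['tool_pos'])-c['p'])*1000)
print('glass axis in tool', RG.T@(foot-o['tool_pos'])*1000)
E
```

```text
[0.51631996 0.06434618 0.05969315] [146.09661491   8.61495427  93.82465807] {'p': [0.5121705754299584, 0.06342950991488729, 0.06098038508384309], 'r': [146.00242205810878, 8.519868864021245, 93.95200314605512]}
err tool [0.81222067 2.82407779 3.32858966]
glass axis in tool [-0.80411059 -2.81117828 31.66215716]
```

```bash
python3 - <<'E'
from g import *
o=get_obs(); print(o['qpos'].round(2),o['joint_velocities'].round(2),o['effort'].round(1))
E
```

```text
[ -5.01  -5.87 -16.44 139.14  45.24  21.73 -54.28] [-0.43 -0.34 -0.36 -0.19  0.59 -0.26 -0.5 ] [  0.2 -19.2   0.5 -25.5   0.9  -1.   -0. ]
```

```bash
cat >> g.py <<'E'
nt=np.cos(np.radians(2.5))*n+np.sin(np.radians(2.5))*u
ux=RG[:,0]; b=np.cross(nt,ux)
b=uy-nt*(uy@nt); b/=np.linalg.norm(b)
RT=np.stack([np.cross(b,-nt),b,-nt],1); rt=R.from_matrix(RT).as_euler('xyz',degrees=True)
E
python3 - <<'E'
from g import *
print(rt,np.degrees(np.arccos(nt[2])))
plan([(foot+n*.030,rt,.52,.003)],tail=3)
E
```

```text
[148.46139007   7.98593519  94.31934058] 32.43263804092464
[[[0, 0, 0.0083, 0.0067, 0.0018, 0, 0.52], [0, 0, 0.0166, 0.0134, 0.0036, -0.0001, 0.52], [0, 0, 0.0166, 0.0134, 0.0036, -0.0001, 0.52], [0, 0, 0.0166, 0.0134, 0.0036, -0.0001, 0.52], [0, 0, 0.0166, 0.0134, 0.0036, -0.0001, 0.52]]]
```

Call:
servo_tool:
  series:
    - [[0,0,0.0083,0.0067,0.0018,0,0.52],[0,0,0.0166,0.0134,0.0036,-0.0001,0.52],[0,0,0.0166,0.0134,0.0036,-0.0001,0.52],[0,0,0.0166,0.0134,0.0036,-0.0001,0.52],[0,0,0.0166,0.0134,0.0036,-0.0001,0.52]]

```text
time_s: 4.02
tool_pos: [0.519, 0.0647, 0.0553]
tool_rot: [148.5, 8.1, 94.3]
force: [-0.1, 0.7, -0.6]
grip_width: 0.0447
grasp_force: 0.0
```

```bash
python3 - <<'E'
from g import *
o=get_obs(); c=getcmd(); print(o['tool_pos'],o['tool_rot'],c,o['qpos'].round(1))
print('err', (np.array(o['tool_pos'])-c['p'])*1000)
plan([(foot+n*.0115,rt,.52,.006)],tail=3)
E
```

```text
[0.51900913 0.0647198  0.05526161] [148.54626613   8.07298702  94.27886489] {'p': [0.5149907176347731, 0.06301120128379852, 0.056897222604369704], 'r': [148.4675023978754, 7.984746762441258, 94.32163273640164]} [ -5.6  -4.5 -14.7 137.3  38.7  22.8 -46.8]
err [ 4.0184168   1.70859975 -1.63560881]
[[[-0.0002, 0.0007, 0.0154, 0, 0, 0, 0.52], [-0.0003, 0.0013, 0.0308, 0, 0, 0, 0.52], [-0.0005, 0.002, 0.0462, 0, 0, 0, 0.52], [-0.0007, 0.0027, 0.0616, 0, 0, 0, 0.52], [-0.0007, 0.0027, 0.0616, 0, 0, 0, 0.52], [-0.0007, 0.0027, 0.0616, 0, 0, 0, 0.52], [-0.0007, 0.0027, 0.0616, 0, 0, 0, 0.52]]]
```

```bash
cat >> h.py <<'E'
def resync():
    o=get_obs(); c=getcmd(); c['p']=list(np.array(o['tool_pos'])+[0,0,.0005]); json.dump(c,open('cmd.json','w'))
E
python3 - <<'E'
from g import *
resync()
plan([(foot+n*.0115,rt,.52,.006)],tail=4)
E
```

```text
[[[-0.0019, -0.0025, 0.0173, 0, 0, 0, 0.52], [-0.0039, -0.005, 0.0345, 0, 0, 0, 0.52], [-0.0058, -0.0075, 0.0518, 0, 0, 0, 0.52], [-0.0058, -0.0075, 0.0518, 0, 0, 0, 0.52], [-0.0058, -0.0075, 0.0518, 0, 0, 0, 0.52], [-0.0058, -0.0075, 0.0518, 0, 0, 0, 0.52], [-0.0058, -0.0075, 0.0518, 0, 0, 0, 0.52]]]
```

Call:
servo_tool:
  series:
    - [[-0.0019,-0.0025,0.0173,0,0,0,0.52],[-0.0039,-0.005,0.0345,0,0,0,0.52],[-0.0058,-0.0075,0.0518,0,0,0,0.52],[-0.0058,-0.0075,0.0518,0,0,0,0.52],[-0.0058,-0.0075,0.0518,0,0,0,0.52],[-0.0058,-0.0075,0.0518,0,0,0,0.52],[-0.0058,-0.0075,0.0518,0,0,0,0.52]]

```text
time_s: 4.6
tool_pos: [0.5256, 0.0615, 0.0411]
tool_rot: [148.6, 8.1, 94.3]
force: [0.4, 0.1, 0.7]
grip_width: 0.0452
grasp_force: 0.0
```

```bash
python3 - <<'E'
from g import *
o=get_obs(); c=getcmd(); print('err', (np.array(o['tool_pos'])-c['p'])*1000,o['qpos'].round(1))
print('axis in tool',RT.T@(foot+n*.0115-o['tool_pos'])*1000,'h',(o['tool_pos']-foot)@n)
E
```

```text
err [ 0.10887457  0.07387977 -0.62550535] [ -4.9  -1.9 -14.7 137.1  43.3  21.  -50.8]
axis in tool [-0.15874669  0.22864441 -0.58292579] h 0.010929055672682882
```

Call:
servo_tool:
  series:
    - [[0,0,0,0,0,0,0.35],[0,0,0,0,0,0,0.25],[0,0,0,0,0,0,0.2],[0,0,0,0,0,0,0.2],[0,0,0,0,0,0,0.2],[0,0,0,0,0,0,0.2]]
  grip_force: 20

```text
time_s: 5.1
tool_pos: [0.5255, 0.0614, 0.0408]
tool_rot: [148.6, 8.1, 94.3]
force: [-2.1, -0.1, 1.8]
grip_width: 0.025
grasp_force: 20.0
```

```bash
python3 - <<'E'
from g import *
o=get_obs(); print(o['grip_width'],o['grasp_force'],o['force'],(o['tool_pos']-foot)@n)
c=getcmd(); p=np.array(c['p'])
plan([(p+[0,0,.09],c['r'],.2,.015)],tail=2)
E
```

```text
0.02499419868280734 20.006478462300947 [-2.08125532 -0.14193419  1.81289279] 0.010667952433511601
[[[-0.0069, 0.0259, -0.0422, 0, 0, 0, 0.2], [-0.0139, 0.0518, -0.0844, 0, 0, 0, 0.2], [-0.0208, 0.0777, -0.1266, 0, 0, 0, 0.2], [-0.0278, 0.1036, -0.1688, 0, 0, 0, 0.2], [-0.0347, 0.1295, -0.211, 0, 0, 0, 0.2], [-0.0417, 0.1554, -0.2532, 0, 0, 0, 0.2], [-0.0417, 0.1554, -0.2532, 0, 0, 0, 0.2], [-0.0417, 0.1554, -0.2532, 0, 0, 0, 0.2]]]
```

Call:
servo_tool:
  series:
    - [[-0.0069,0.0259,-0.0422,0,0,0,0.2],[-0.0139,0.0518,-0.0844,0,0,0,0.2],[-0.0208,0.0777,-0.1266,0,0,0,0.2],[-0.0278,0.1036,-0.1688,0,0,0,0.2],[-0.0347,0.1295,-0.211,0,0,0,0.2],[-0.0417,0.1554,-0.2532,0,0,0,0.2],[-0.0417,0.1554,-0.2532,0,0,0,0.2],[-0.0417,0.1554,-0.2532,0,0,0,0.2]]

```text
time_s: 5.77
tool_pos: [0.526, 0.0616, 0.1311]
tool_rot: [148.5, 8.0, 94.3]
force: [-1.1, 0.2, -1.7]
grip_width: 0.0246
grasp_force: 20.0
```

```bash
python3 - <<'E'
from g import *
o=get_obs(); c=getcmd(); print('err', (np.array(o['tool_pos'])-c['p'])*1000,o['tool_rot'],o['grip_width'],o['qpos'].round(1))
plan([([.48,.20,.20],[180,0,90],.2,.025)],tail=3)
E
```

```text
err [ 0.51542782  0.12409963 -0.63997939] [148.54255349   8.03804496  94.25009256] 0.024569376034048372 [ -7.6 -11.7 -11.2 132.7  23.6  31.8 -29.7]
[[[0.0622, 0.0076, -0.0441, 0.0252, 0.0052, 0.0051, 0.2], [0.1245, 0.0151, -0.0882, 0.0504, 0.0105, 0.0102, 0.2], [0.1867, 0.0227, -0.1324, 0.0756, 0.0157, 0.0152, 0.2], [0.249, 0.0302, -0.1765, 0.1008, 0.0209, 0.0203, 0.2], [0.3112, 0.0378, -0.2206, 0.1261, 0.0262, 0.0254, 0.2], [0.3735, 0.0454, -0.2647, 0.1513, 0.0314, 0.0305, 0.2], [0.4357, 0.0529, -0.3089, 0.1765, 0.0366, 0.0356, 0.2], [0.4357, 0.0529, -0.3089, 0.1765, 0.0366, 0.0356, 0.2], [0.4357, 0.0529, -0.3089, 0.1765, 0.0366, 0.0356, 0.2], [0.4357, 0.0529, -0.3089, 0.1765, 0.0366, 0.0356, 0.2]]]
```

Call:
servo_tool:
  series:
    - [[0.0622,0.0076,-0.0441,0.0252,0.0052,0.0051,0.2],[0.1245,0.0151,-0.0882,0.0504,0.0105,0.0102,0.2],[0.1867,0.0227,-0.1324,0.0756,0.0157,0.0152,0.2],[0.249,0.0302,-0.1765,0.1008,0.0209,0.0203,0.2],[0.3112,0.0378,-0.2206,0.1261,0.0262,0.0254,0.2],[0.3735,0.0454,-0.2647,0.1513,0.0314,0.0305,0.2],[0.4357,0.0529,-0.3089,0.1765,0.0366,0.0356,0.2],[0.4357,0.0529,-0.3089,0.1765,0.0366,0.0356,0.2],[0.4357,0.0529,-0.3089,0.1765,0.0366,0.0356,0.2],[0.4357,0.0529,-0.3089,0.1765,0.0366,0.0356,0.2]]

```text
time_s: 6.6
tool_pos: [0.48, 0.199, 0.1969]
tool_rot: [-179.8, 0.2, 89.9]
force: [-0.1, 0.1, -1.4]
grip_width: 0.0248
grasp_force: 20.0
```

```bash
python3 - <<'E'
from h import *
c=cam('wrist'); o=get_obs(); cc=getcmd(); print('err', (np.array(o['tool_pos'])-cc['p'])*1000,o['tool_rot'],cc['r'],o['grip_width'])
save('w2',c); f=c['frame'][:300,140:500,::-1]; cv2.imwrite('pics/w2c.png',cv2.resize(f,None,fx=2,fy=2,interpolation=cv2.INTER_CUBIC))
t=cam('top'); save('top1',t); s=cam('side'); save('side1',s)
E
```

```text
err [-0.22694694 -1.19461149 -2.86428126] [-179.76088774    0.20744516   89.88448037] [-179.99758132890744, 0.0031361886465179132, 89.99356629933962] 0.025068708293397628
```

View pics/w2c.png

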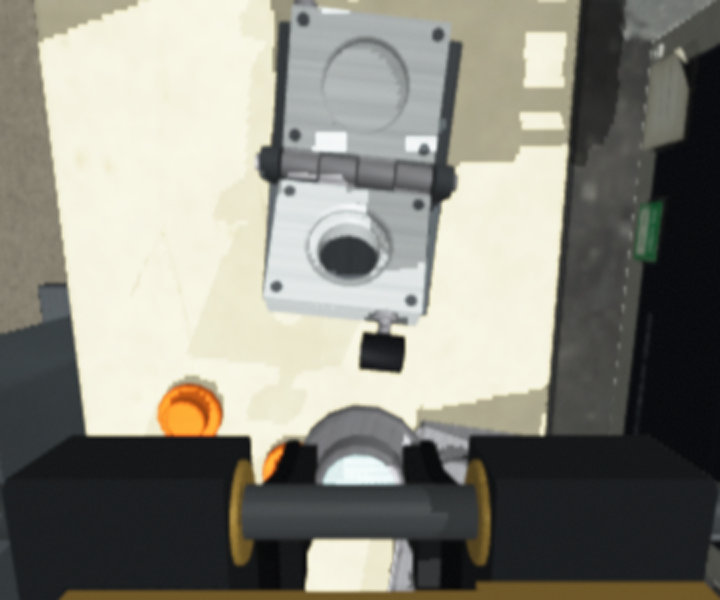

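```bash
cat > fix.py <<'E'
from h import *
def pix(c,u,v,z):
    d=np.array(c['rotation'])@np.array([(u-c['cx'])/c['fx'],(v-c['cy'])/c['fy'],1]); o=np.array(c['origin']); return o+d*(z-o[2])/d[2]
def leaf(c,lab,x=(.42,.56),y=(.305,.40)):
    P=cloud(c); m=(P[...,0]>x[0])&(P[...,0]<x[1])&(P[...,1]>y[0])&(P[...,1]<y[1])&(abs(P[...,2]-.028)<.006)
    Q=P[m]; z=np.median(Q[:,2]); Q=Q[abs(Q[:,2]-z)<.0025]
    r=cv2.minAreaRect((Q[:,:2]*1000).astype(np.float32)); print(lab,len(Q),'z',z.round(4),'rect',np.round(r[0],1),np.round(r[1],1),round(r[2],1))
if __name__=='__main__':
    for f in('w2','top1','side1'):
        c=dict(np.load('pics/%s.npz'%f)); leaf(c,f)
    c=dict(np.load('pics/w2.npz'))
    g=lambda u,v,z:pix(c,u/2+140,v/2,z).round(4)
    print('nest rim',g(365,85,.028)); print('hinge ends',g(268,163,.036),g(440,180,.036))
    print('screws',[g(*p,.028) for p in((303,19),(438,34),(294,135),(424,150))])
    P=cloud(c); print('deep roller',P[176,140+191],'leaf edge',P[153,140+150],P[153,140+200],'near hinge',P[96,140+150],P[102,140+200])
    # deep leaf plane
    m=(P[...,0]>.44)&(P[...,0]<.53)&(P[...,1]>.23)&(P[...,1]<.285)&(P[...,2]>.02); Q=P[m]
    for _ in range(6):
        cc=Q.mean(0); n=np.linalg.svd(Q-cc)[2][2]; n*=np.sign(n[2]); d=abs((Q-cc)@n); Q=Q[d<max(.001,2*np.median(d))]
    print('deep n',n.round(4),'tilt',np.arccos(n[2]),'c',cc,len(Q))
E
python3 fix.py
```

```text
bash:  1029 Killed                     python3 fix.py
```

```bash
sed -i 's/svd(Q-cc)/svd(Q-cc,full_matrices=False)/' fix.py; sed -i 's/svd(I-cen)/svd(I-cen,full_matrices=False)/' fit.py; python3 fix.py
```

```text
w2 4200 z 0.0286 rect [477.3 340.3] [75.8 91.4] 81.4
top1 429 z 0.0273 rect [481.2 343.7] [96.8 91.5] 78.7
side1 405 z 0.0287 rect [476.6 343.7] [94.2 90.8] 78.9
nest rim [0.4827 0.3428 0.028 ]
hinge ends [0.4325 0.3043 0.036 ] [0.5218 0.2959 0.036 ]
screws [array([0.4516, 0.373 , 0.028 ]), array([0.5195, 0.3661, 0.028 ]), array([0.4455, 0.319 , 0.028 ]), array([0.5139, 0.3115, 0.028 ])]
deep roller [0.49095632 0.21283843 0.07746196] leaf edge [0.44925949 0.2328089  0.05590006] [0.5003268  0.23351367 0.06252021] near hinge [0.44867385 0.29008021 0.03545645] [0.50115142 0.28395558 0.03615217]
deep n [-0.0019 -0.9179  0.3969] tilt 1.1626629078163626 c [0.48283685 0.24877678 0.31889845] 11988
```

```bash
python3 - <<'E'
from fix import *
t=dict(np.load('pics/top0.npz')); s=dict(np.load('pics/side0.npz')); w=dict(np.load('pics/w0.npz'))
print('top',pix(t,339/3.6+190,226/3.6+140,.028),'side',pix(s,326,182.5,.028))
o=get_obs(); cc=getcmd(); print('err', (np.array(o['tool_pos'])-cc['p'])*1000,o['tool_rot'],o['force'])
c=dict(np.load('pics/w2.npz')); P=cloud(c)
m=(P[...,0]>.44)&(P[...,0]<.53)&(P[...,1]>.235)&(P[...,1]<.285)&(P[...,2]>.02)&(P[...,2]<.09); Q=P[m]
for _ in range(6):
    q=Q.mean(0); n=np.linalg.svd(Q-q,full_matrices=False)[2][2]; n*=np.sign(n[2]); d=abs((Q-q)@n); Q=Q[d<max(.001,2*np.median(d))]
print('deep n',n.round(4),'tilt',np.arccos(n[2]),np.degrees(np.arctan2(n[0],n[1])),'c',q,len(Q))
m=(P[...,0]>.47)&(P[...,0]<.515)&(P[...,1]>.195)&(P[...,1]<.222)&(P[...,2]>.05)&(P[...,2]<.1)
Q=P[m]; print('roller',len(Q),Q.min(0),Q.max(0),np.median(Q,0))
y=np.array([np.sin(np.radians(6.1)),np.cos(np.radians(6.1)),0]);x=np.array([y[1],-y[0],0])
N=np.array([.4825,.3425,.028]); H=N-.042*y; print('H',H)
c['cx'];
plan([([N[0],N[1],.15],[180,0,84],.2,.03),([N[0],N[1],.05],[180,0,84],.2,.02)],tail=3)
E
```

```text
top [0.48199639 0.33852108 0.028     ] side [0.48080001 0.33405154 0.028     ]
err [-0.12625522 -1.02639484 -2.06138177] [-1.79817964e+02  1.63608328e-01  8.98738850e+01] [-0.66851558  0.15972965 -1.11357947]
deep n [0.0442 0.4735 0.8797] tilt 0.49563528123776807 5.334069729857505 c [0.48057797 0.25646949 0.05206003] 1806
roller 442 [0.47918018 0.20163541 0.06338446] [0.50205065 0.22196357 0.08006654] [0.49092537 0.21342604 0.07669616]
H [0.47803691 0.30073781 0.028     ]
[[[0.0792, 0.0014, 0.0278, 0, 0, 0.0055, 0.2], [0.1583, 0.0028, 0.0556, 0, 0, 0.0111, 0.2], [0.2375, 0.0042, 0.0833, 0, 0, 0.0166, 0.2], [0.3167, 0.0056, 0.1111, 0, 0, 0.0222, 0.2], [0.3959, 0.0069, 0.1389, 0, 0, 0.0277, 0.2], [0.475, 0.0083, 0.1667, 0, 0, 0.0333, 0.2], [0.475, 0.0083, 0.2333, 0, 0, 0.0333, 0.2], [0.475, 0.0083, 0.3, 0, 0, 0.0333, 0.2], [0.475, 0.0083, 0.3667, 0, 0, 0.0333, 0.2], [0.475, 0.0083, 0.4333, 0, 0, 0.0333, 0.2], [0.475, 0.0083, 0.5, 0, 0, 0.0333, 0.2], [0.475, 0.0083, 0.5, 0, 0, 0.0333, 0.2]]]
[[[0, 0, 0, 0, 0, 0, 0.2], [0, 0, 0, 0, 0, 0, 0.2]]]
```

```bash
cat >> fix.py <<'E'
def nest(c,lab,N=(.482,.340),rad=.027):
    P=cloud(c); d=np.hypot(P[...,0]-N[0],P[...,1]-N[1]); z0=np.median(P[(d<.04)&(d>.026)&(abs(P[...,2]-.028)<.005)][:,2])
    Q=P[(d<rad)&(P[...,2]<z0-.003)&(P[...,2]>z0-.008)]
    r,cc=cv2.minEnclosingCircle((Q[:,:2]*1000).astype(np.float32))[::-1]
    print(lab,'face z',z0.round(4),'floor n',len(Q),'z',np.median(Q[:,2]).round(4),'centroid',Q[:,:2].mean(0).round(4),'circ',np.round(cc,1),round(r,1))
E
python3 - <<'E'
from fix import *
for f in('w2','top0','side0','top1'): nest(dict(np.load('pics/%s.npz'%f)),f)
os.remove('cmd.json') if 0 else None
json.dump(dict(p=[.48,.2,.2],r=[180,0,90]),open('cmd.json','w'))
plan([([.4825,.27,.15],[180,0,84],.2,.03)],tail=4)
E
```

```text
w2 face z 0.0289 floor n 1457 z 0.0238 centroid [0.4823 0.3438] circ [482.3 343.2] 21.5
top0 face z 0.0279 floor n 155 z 0.0223 centroid [0.4847 0.3406] circ [482.3 340.6] 25.0
side0 face z 0.0292 floor n 133 z 0.0241 centroid [0.4814 0.3467] circ [481.5 347.4] 21.3
top1 face z 0.0279 floor n 160 z 0.023 centroid [0.4845 0.3394] circ [482.  339.6] 26.6
[[[0.0778, 0.0028, 0.0556, 0, 0, 0.0111, 0.2], [0.1556, 0.0056, 0.1111, 0, 0, 0.0222, 0.2], [0.2333, 0.0083, 0.1667, 0, 0, 0.0333, 0.2], [0.2333, 0.0083, 0.1667, 0, 0, 0.0333, 0.2], [0.2333, 0.0083, 0.1667, 0, 0, 0.0333, 0.2], [0.2333, 0.0083, 0.1667, 0, 0, 0.0333, 0.2], [0.2333, 0.0083, 0.1667, 0, 0, 0.0333, 0.2]]]
```

Call:
servo_tool:
  series:
    - [[0.0778,0.0028,0.0556,0,0,0.0111,0.2],[0.1556,0.0056,0.1111,0,0,0.0222,0.2],[0.2333,0.0083,0.1667,0,0,0.0333,0.2],[0.2333,0.0083,0.1667,0,0,0.0333,0.2],[0.2333,0.0083,0.1667,0,0,0.0333,0.2],[0.2333,0.0083,0.1667,0,0,0.0333,0.2],[0.2333,0.0083,0.1667,0,0,0.0333,0.2]]

```text
time_s: 7.33
tool_pos: [0.4838, 0.2687, 0.1496]
tool_rot: [-180.0, 0.1, 83.8]
force: [1.1, -0.6, -1.1]
grip_width: 0.0249
grasp_force: 20.0
```

```bash
python3 - <<'E'
from fix import *
c=cam('wrist'); save('w3',c); nest(c,'w3')
o=get_obs(); cc=getcmd(); print(o['tool_pos'],o['tool_rot'],'err', (np.array(o['tool_pos'])-cc['p'])*1000)
# glass seen by the camera in tool frame
M=np.array(c['mount']); T=np.eye(4); T[:3,:3]=c['rotation'];T[:3,3]=c['origin']
P=cloud(c); RW=c['rotation']@M[:3,:3].T; Q=(P-o['tool_pos'])@RW
for z0,z1 in((-.012,-.006),(.0,.004)):
  m=(abs(Q[...,0])<.03)&(abs(Q[...,1])<.03)&(Q[...,2]>z0)&(Q[...,2]<z1); q=Q[m]; print(z0,len(q),q.min(0).round(4) if len(q) else '',q.max(0).round(4) if len(q) else '')
  if len(q)>5:print(cv2.minEnclosingCircle((q[:,:2]*1000).astype(np.float32)),np.median(q,0))
E
```

```text
w3 face z 0.0289 floor n 1679 z 0.0238 centroid [0.4824 0.3433] circ [482.4 342.9] 21.5
[0.48389835 0.26877388 0.14972539] [-1.79976464e+02  9.21127455e-02  8.38274681e+01] err [ 1.40835432 -1.21611779 -0.26460991]
-0.012 864 [ 0.0009 -0.0212 -0.012 ] [ 0.0128  0.0216 -0.006 ]
((11.156530380249023, 0.2322540283203125), 21.386747360229492) [ 7.52063951e-03  3.34716147e-05 -9.41875851e-03]
0.0 646 [ 0.0035 -0.0166  0.    ] [0.0195 0.0205 0.004 ]
((10.004728317260742, 1.9162473678588867), 18.587841033935547) [ 0.01367013 -0.00057709  0.0009745 ]
```

```bash
python3 - <<'E'
from fix import *
c=getcmd(); o=get_obs(); c['p']=[c['p'][0]+.0014,c['p'][1]-.0012,c['p'][2]-.0003]; json.dump(c,open('cmd.json','w'))
plan([([.4824,.3433,.09],[180,0,84],.2,.03),([.4824,.3433,.048],[180,0,84],.2,.02)],tail=5)
E
```

```text
[[[0.0616, -0.0077, 0.0497, 0, 0, 0, 0.2], [0.1232, -0.0154, 0.0995, 0, 0, 0, 0.2], [0.1849, -0.0232, 0.1492, 0, 0, 0, 0.2], [0.2465, -0.0309, 0.199, 0, 0, 0, 0.2], [0.2465, -0.0309, 0.2456, 0, 0, 0, 0.2], [0.2465, -0.0309, 0.2923, 0, 0, 0, 0.2], [0.2465, -0.0309, 0.339, 0, 0, 0, 0.2], [0.2465, -0.0309, 0.339, 0, 0, 0, 0.2], [0.2465, -0.0309, 0.339, 0, 0, 0, 0.2], [0.2465, -0.0309, 0.339, 0, 0, 0, 0.2], [0.2465, -0.0309, 0.339, 0, 0, 0, 0.2], [0.2465, -0.0309, 0.339, 0, 0, 0, 0.2]]]
```

Call:
servo_tool:
  series:
    - [[0.0616,-0.0077,0.0497,0,0,0,0.2],[0.1232,-0.0154,0.0995,0,0,0,0.2],[0.1849,-0.0232,0.1492,0,0,0,0.2],[0.2465,-0.0309,0.199,0,0,0,0.2],[0.2465,-0.0309,0.2456,0,0,0,0.2],[0.2465,-0.0309,0.2923,0,0,0,0.2],[0.2465,-0.0309,0.339,0,0,0,0.2],[0.2465,-0.0309,0.339,0,0,0,0.2],[0.2465,-0.0309,0.339,0,0,0,0.2],[0.2465,-0.0309,0.339,0,0,0,0.2],[0.2465,-0.0309,0.339,0,0,0,0.2],[0.2465,-0.0309,0.339,0,0,0,0.2]]

```text
time_s: 8.38
tool_pos: [0.4823, 0.3448, 0.0484]
tool_rot: [-180.0, 0.0, 83.9]
force: [-0.3, -0.4, -0.4]
grip_width: 0.0252
grasp_force: 20.0
```

```bash
python3 - <<'E'
from fix import *
o=get_obs(); cc=getcmd(); e=np.array(o['tool_pos'])-cc['p']; print(o['tool_pos'],o['tool_rot'],'err', e*1000,o['force'])
cc['p']=list(o['tool_pos']); json.dump(cc,open('cmd.json','w'))
plan([([.4824,.3433,.040],[180,0,84],.2,.003),([.4824,.3433,.034],[180,0,84],.2,.002)],tail=3)
E
```

```text
[0.48226405 0.34478907 0.04835504] [-1.79977088e+02  1.81034293e-02  8.39150701e+01] err [-0.12881108  1.48535081  0.36503962] [-0.28940601 -0.42325901 -0.4371381 ]
[[[-0.0016, 0.0003, 0.0093, 0, 0, 0, 0.2], [-0.0033, 0.0006, 0.0186, 0, 0, 0, 0.2], [-0.0049, 0.001, 0.0279, 0, 0, 0, 0.2], [-0.0049, 0.001, 0.0345, 0, 0, 0, 0.2], [-0.0049, 0.001, 0.0412, 0, 0, 0, 0.2], [-0.0049, 0.001, 0.0479, 0, 0, 0, 0.2], [-0.0049, 0.001, 0.0479, 0, 0, 0, 0.2], [-0.0049, 0.001, 0.0479, 0, 0, 0, 0.2], [-0.0049, 0.001, 0.0479, 0, 0, 0, 0.2]]]
```

Call:
servo_tool:
  series:
    - [[-0.0016,0.0003,0.0093,0,0,0,0.2],[-0.0033,0.0006,0.0186,0,0,0,0.2],[-0.0049,0.001,0.0279,0,0,0,0.2],[-0.0049,0.001,0.0345,0,0,0,0.2],[-0.0049,0.001,0.0412,0,0,0,0.2],[-0.0049,0.001,0.0479,0,0,0,0.2],[-0.0049,0.001,0.0479,0,0,0,0.2],[-0.0049,0.001,0.0479,0,0,0,0.2],[-0.0049,0.001,0.0479,0,0,0,0.2]]

```text
time_s: 9.13
tool_pos: [0.482, 0.3429, 0.0338]
tool_rot: [-179.9, 0.1, 83.9]
force: [-2.3, -2.3, 7.3]
grip_width: 0.0248
grasp_force: 20.0
```

Call:
servo_tool:
  series:
    - [[0,0,-0.001,0,0,0,0.3],[0,0,-0.001,0,0,0,0.36],[0,0,-0.001,0,0,0,0.42],[0,0,-0.001,0,0,0,0.48],[0,0,-0.001,0,0,0,0.5],[0,0,-0.02,0,0,0,0.5],[0,0,-0.06,0,0,0,0.5],[0,0,-0.12,0,0,0,0.5],[0,0,-0.22,0,0,0,0.5],[0,0,-0.32,0,0,0,0.5],[0,0,-0.32,0,0,0,0.5],[0,0,-0.32,0,0,0,0.5]]

```text
time_s: 10.13
tool_pos: [0.4835, 0.3442, 0.1321]
tool_rot: [179.9, -0.1, 83.9]
force: [-0.5, -1.0, -0.9]
grip_width: 0.0435
grasp_force: 0.0
```

```bash
python3 - <<'E'
from fix import *
o=get_obs(); print(o['tool_pos'],o['tool_rot'],o['grip_width'])
cc=getcmd(); cc['p'][2]+=.096; json.dump(cc,open('cmd.json','w')); print(cc)
t=cam('top'); save('top2',t); s=cam('side'); save('side2',s)
# collar-top height check via side/top clouds
for n,c in(('top',t),('side',s)):
    P=cloud(c); d=np.hypot(P[...,0]-.4824,P[...,1]-.343); 
    for r0,r1,a,b in((0,.03,.039,.055),(.0,.03,.029,.038)):
        Q=P[(d>=r0)&(d<r1)&(P[...,2]>a)&(P[...,2]<b)]; print(n,len(Q),np.median(Q,0).round(4) if len(Q) else '')
        if len(Q)>12:
            q=Q.mean(0); nn=np.linalg.svd(Q-q,full_matrices=False)[2][2]; print('  n',nn.round(3))
E
```

```text
[0.48348166 0.344239   0.13208625] [ 1.79851949e+02 -1.16952844e-01  8.39252444e+01] 0.04351959621458177
{'p': [0.4824089038524232, 0.3432957768875517, 0.1299850396216997], 'r': [180.0, 0.0, 84.00599999999997]}
top 0 
top 1 [0.46   0.3286 0.03  ]
side 70 [0.4802 0.3405 0.0437]
  n [-0.012  0.019 -1.   ]
side 158 [0.4812 0.3321 0.0315]
  n [ 0.027 -0.017  0.999]
```

```bash
cat > arc.py <<'E'
from h import *
yw=np.radians(-5.9); X=np.array([np.cos(yw),np.sin(yw),0]); Y=np.array([-np.sin(yw),np.cos(yw),0]); Z=np.array([0,0,1.])
N=np.array([.4824,.3430,.028]); H=N-.042*Y
def deep(t): return H+.022*X+.096*(-np.cos(t)*Y+np.sin(t)*Z)-.006*(np.sin(t)*Y+np.cos(t)*Z)
def shal(t): return H-.034*X+.096*(np.cos(t)*Y+np.sin(t)*Z)-.006*(-np.sin(t)*Y+np.cos(t)*Z)
RD=[180,0,84.1]; D=np.array([0,0,-.011])
def setcmd(p): c=getcmd(); c['p']=list(p); json.dump(c,open('cmd.json','w'))
def err():
    o=get_obs(); e=np.array(o['tool_pos'])-getcmd()['p']; print('err',(e*1000).round(2),'pos',o['tool_pos'].round(4),'rot',o['tool_rot'].round(1),'F',o['force'].round(1),'grip',o['grip_width'].round(4),o['grasp_force'].round(1),'t',o['time_s']); return e
E
python3 - <<'E'
from arc import *
e=err(); print(H,deep(.4956),shal(0))
p=deep(.4956)
plan([([p[0],p[1],.115],RD,.44,.03)],tail=6)
E
```

```text
Traceback (most recent call last):
  File "arc.py", line 9, in err
    o=get_obs(); e=np.array(o['tool_pos'])-getcmd()['p']; print('err',(e*1000).round(2),'pos',o['tool_pos'].round(4),'rot',o['tool_rot'].round(1),'F',o['force'].round(1),'grip',o['grip_width'].round(4),o['grasp_force'].round(1),'t',o['time_s']); return e
                                                                                                                                                                                 ^^^^^^^^^^^^^^^^^^^^^
AttributeError: 'float' object has no attribute 'round'
```

```bash
sed -i "s/o\['grip_width'\].round(4),o\['grasp_force'\].round(1)/round(o['grip_width'],4),round(o['grasp_force'],1)/" arc.py
python3 - <<'E'
from arc import *
e=err(); print(H,deep(.4956),shal(0))
p=deep(.4956)
plan([([p[0],p[1],.115],RD,.44,.03)],tail=6)
E
```

```text
err [-0.72 -0.51 -1.2 ] pos [0.4817 0.3428 0.1288] rot [-1.799e+02  1.000e-01  8.390e+01] F [-0.3 -0.3 -0.4] grip 0.0436 0.0 t 10.2333
[0.47808271 0.30122248 0.028     ] [0.49099208 0.21212053 0.06837562] [0.4541309 0.4002089 0.022    ]
[[[-0.0864, 0.0148, 0.01, 0, 0, -0.0001, 0.44], [-0.1727, 0.0296, 0.02, 0, 0, -0.0002, 0.44], [-0.2591, 0.0445, 0.03, 0, 0, -0.0003, 0.44], [-0.3455, 0.0593, 0.04, 0, 0, -0.0004, 0.44], [-0.4319, 0.0741, 0.05, 0, 0, -0.0005, 0.44], [-0.4319, 0.0741, 0.05, 0, 0, -0.0005, 0.44], [-0.4319, 0.0741, 0.05, 0, 0, -0.0005, 0.44], [-0.4319, 0.0741, 0.05, 0, 0, -0.0005, 0.44], [-0.4319, 0.0741, 0.05, 0, 0, -0.0005, 0.44], [-0.4319, 0.0741, 0.05, 0, 0, -0.0005, 0.44], [-0.4319, 0.0741, 0.05, 0, 0, -0.0005, 0.44]]]
```

Call:
servo_tool:
  series:
    - [[-0.0864,0.0148,0.01,0,0,-0.0001,0.44],[-0.1727,0.0296,0.02,0,0,-0.0002,0.44],[-0.2591,0.0445,0.03,0,0,-0.0003,0.44],[-0.3455,0.0593,0.04,0,0,-0.0004,0.44],[-0.4319,0.0741,0.05,0,0,-0.0005,0.44],[-0.4319,0.0741,0.05,0,0,-0.0005,0.44],[-0.4319,0.0741,0.05,0,0,-0.0005,0.44],[-0.4319,0.0741,0.05,0,0,-0.0005,0.44],[-0.4319,0.0741,0.05,0,0,-0.0005,0.44],[-0.4319,0.0741,0.05,0,0,-0.0005,0.44],[-0.4319,0.0741,0.05,0,0,-0.0005,0.44]]

```text
time_s: 11.15
tool_pos: [0.4898, 0.213, 0.1137]
tool_rot: [-179.9, 0.1, 84.1]
force: [-0.3, 0.8, 1.3]
grip_width: 0.0382
grasp_force: 0.0
```

```bash
python3 - <<'E'
from arc import *
err()
c=cam('wrist'); save('w4',c); f=c['frame'][120:300,200:440,::-1]; cv2.imwrite('pics/w4c.png',cv2.resize(f,None,fx=3,fy=3,interpolation=cv2.INTER_CUBIC))
P=cloud(c); m=(P[...,0]>.465)&(P[...,0]<.52)&(P[...,1]>.195)&(P[...,1]<.224)&(P[...,2]>.05)&(P[...,2]<.085)
Q=P[m]; print(len(Q),Q.min(0),Q.max(0),np.median(Q,0)) if len(Q) else print('none')
plan([(deep(.4956)+D,RD,.44,.02)],tail=5)
E
```

```text
err [-1.16  0.89 -1.26] pos [0.4898 0.213  0.1137] rot [-1.799e+02  1.000e-01  8.410e+01] F [-0.3  0.8  1.3] grip 0.0382 0.0 t 11.15
863 [0.47913862 0.20216335 0.05034585] [0.50822886 0.2239824  0.07982951] [0.49119637 0.21478114 0.07648591]
[[[0, 0, 0.064, 0, 0, 0, 0.44], [0, 0, 0.128, 0, 0, 0, 0.44], [0, 0, 0.192, 0, 0, 0, 0.44], [0, 0, 0.192, 0, 0, 0, 0.44], [0, 0, 0.192, 0, 0, 0, 0.44], [0, 0, 0.192, 0, 0, 0, 0.44], [0, 0, 0.192, 0, 0, 0, 0.44], [0, 0, 0.192, 0, 0, 0, 0.44]]]
```

View pics/w4c.png

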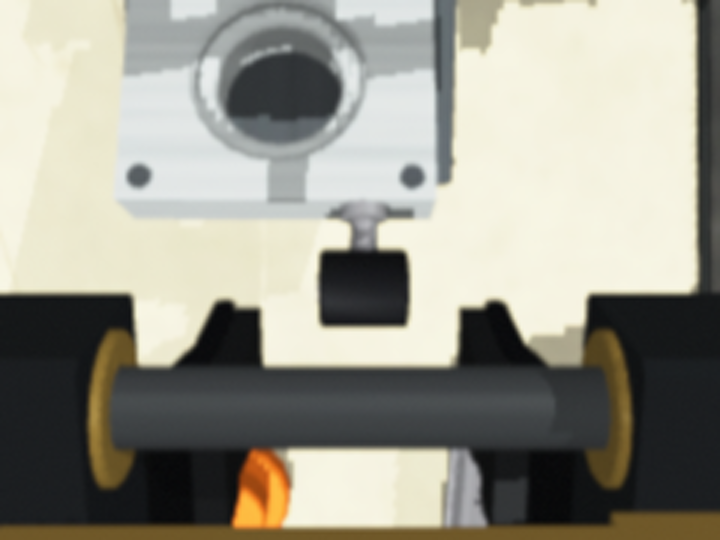

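Call:
servo_tool:
  series:
    - [[0,0,0.064,0,0,0,0.44],[0,0,0.128,0,0,0,0.44],[0,0,0.192,0,0,0,0.44],[0,0,0.192,0,0,0,0.44],[0,0,0.192,0,0,0,0.44],[0,0,0.192,0,0,0,0.44],[0,0,0.192,0,0,0,0.44],[0,0,0.192,0,0,0,0.44]]

```text
time_s: 11.87
tool_pos: [0.491, 0.2123, 0.0576]
tool_rot: [-180.0, 0.0, 84.0]
force: [-0.6, -0.0, 0.2]
grip_width: 0.0381
grasp_force: 0.0
```

Call:
servo_tool:
  series:
    - [[0,0,0,0,0,0,0.3],[0,0,0,0,0,0,0.2],[0,0,0,0,0,0,0.15],[0,0,0,0,0,0,0.15],[0,0,0,0,0,0,0.15],[0,0,0,0,0,0,0.15]]
  grip_force: 25

```text
time_s: 12.37
tool_pos: [0.4905, 0.2118, 0.0565]
tool_rot: [-179.9, 0.1, 84.0]
force: [1.4, -0.2, 0.5]
grip_width: 0.022
grasp_force: 25.0
```

```bash
python3 - <<'E'
from arc import *
err()
th=np.linspace(.4956,np.pi,25)[1:]
plan([(deep(t)+D,RD,.15,.05) for t in th],tail=4)
E
```

```text
err [-0.44 -0.33 -0.91] pos [0.4905 0.2118 0.0565] rot [-1.799e+02  1.000e-01  8.400e+01] F [ 1.4 -0.2  0.5] grip 0.022 25.0 t 12.3667
[[[0.0166, 0, -0.0312, 0, 0, 0, 0.15], [0.0365, 0, -0.0604, 0, 0, 0, 0.15], [0.0595, 0, -0.0872, 0, 0, 0, 0.15], [0.0853, 0, -0.1113, 0, 0, 0, 0.15], [0.1136, 0, -0.1324, 0, 0, 0, 0.15], [0.1441, 0, -0.1503, 0, 0, 0, 0.15], [0.1763, 0, -0.1648, 0, 0, 0, 0.15], [0.21, 0, -0.1756, 0, 0, 0, 0.15], [0.2446, 0, -0.1826, 0, 0, 0, 0.15], [0.2798, 0, -0.1858, 0, 0, 0, 0.15], [0.3151, 0, -0.1851, 0, 0, 0, 0.15], [0.3501, 0, -0.1805, 0, 0, 0, 0.15]]]
[[[0.0343, 0, 0.0084, 0, 0, 0, 0.15], [0.0675, 0, 0.0205, 0, 0, 0, 0.15], [0.0992, 0, 0.0363, 0, 0, 0, 0.15], [0.1289, 0, 0.0554, 0, 0, 0, 0.15], [0.1563, 0, 0.0776, 0, 0, 0, 0.15], [0.1812, 0, 0.1028, 0, 0, 0, 0.15], [0.2031, 0, 0.1305, 0, 0, 0, 0.15], [0.2218, 0, 0.1604, 0, 0, 0, 0.15], [0.2371, 0, 0.1923, 0, 0, 0, 0.15], [0.2488, 0, 0.2256, 0, 0, 0, 0.15], [0.2568, 0, 0.26, 0, 0, 0, 0.15], [0.2609, 0, 0.2951, 0, 0, 0, 0.15]]]
[[[0, 0, 0, 0, 0, 0, 0.15], [0, 0, 0, 0, 0, 0, 0.15], [0, 0, 0, 0, 0, 0, 0.15], [0, 0, 0, 0, 0, 0, 0.15]]]
```

Call:
servo_tool:
  series:
    - [[0.0166,0,-0.0312,0,0,0,0.15],[0.0365,0,-0.0604,0,0,0,0.15],[0.0595,0,-0.0872,0,0,0,0.15],[0.0853,0,-0.1113,0,0,0,0.15],[0.1136,0,-0.1324,0,0,0,0.15],[0.1441,0,-0.1503,0,0,0,0.15],[0.1763,0,-0.1648,0,0,0,0.15],[0.21,0,-0.1756,0,0,0,0.15],[0.2446,0,-0.1826,0,0,0,0.15],[0.2798,0,-0.1858,0,0,0,0.15],[0.3151,0,-0.1851,0,0,0,0.15],[0.3501,0,-0.1805,0,0,0,0.15]]

```text
time_s: 13.37
tool_pos: [0.5017, 0.3185, 0.1112]
tool_rot: [-180.0, -0.0, 84.0]
force: [2.7, -3.5, 3.1]
grip_width: 0.0219
grasp_force: 25.0
```

Call:
servo_tool:
  series:
    - [[0.0343,0,0.0084,0,0,0,0.15],[0.0675,0,0.0205,0,0,0,0.15],[0.0992,0,0.0363,0,0,0,0.15],[0.1289,0,0.0554,0,0,0,0.15],[0.1563,0,0.0776,0,0,0,0.15],[0.1812,0,0.1028,0,0,0,0.15],[0.2031,0,0.1305,0,0,0,0.15],[0.2218,0,0.1604,0,0,0,0.15],[0.2371,0,0.1923,0,0,0,0.15],[0.2488,0,0.2256,0,0,0,0.15],[0.2568,0,0.26,0,0,0,0.15],[0.2609,0,0.2951,0,0,0,0.15]]

```text
time_s: 14.37
tool_pos: [0.5097, 0.3948, 0.0209]
tool_rot: [-179.9, 0.1, 84.0]
force: [-2.6, -5.0, 36.2]
grip_width: 0.0217
grasp_force: 25.0
```

Call:
servo_tool:
  series:
    - [[0,0,0,0,0,0,0.15],[0,0,0,0,0,0,0.15],[0,0,0,0,0,0,0.15],[0,0,0,0,0,0,0.15]]

```text
time_s: 14.7
tool_pos: [0.5097, 0.3948, 0.0207]
tool_rot: [-179.9, 0.0, 84.0]
force: [5.9, 2.1, 1.2]
grip_width: 0.0214
grasp_force: 25.0
```

```bash
python3 - <<'E'
from arc import *
err(); print(deep(np.pi)+D)
E
```

```text
err [-0.19  0.34 -2.31] pos [0.5097 0.3948 0.0207] rot [-179.9    0.    84. ] F [5.9 2.1 1.2] grip 0.0214 25.0 t 14.7
[0.50983426 0.39445252 0.023     ]
```

```bash
python3 - <<'E'
from arc import *
p=np.array(getcmd()['p']); s=shal(0)
plan([(p,RD,.25),(p,RD,.33),(p,RD,.38),(p,RD,.4),(p+[0,0,.06],RD,.4,.02)],tail=2)
plan([([s[0],s[1],.083],RD,.4,.02)],tail=6)
plan([(s+D+[0,0,.001],RD,.4,.02)],tail=5)
E
```

```text
[[[0, 0, 0, 0, 0, 0, 0.25], [0, 0, 0, 0, 0, 0, 0.33], [0, 0, 0, 0, 0, 0, 0.38], [0, 0, 0, 0, 0, 0, 0.4], [0, 0, -0.0667, 0, 0, 0, 0.4], [0, 0, -0.1333, 0, 0, 0, 0.4], [0, 0, -0.2, 0, 0, 0, 0.4], [0, 0, -0.2, 0, 0, 0, 0.4], [0, 0, -0.2, 0, 0, 0, 0.4]]]
[[[0, -0.0622, 0, 0, 0, 0, 0.4], [0, -0.1245, 0, 0, 0, 0, 0.4], [0, -0.1867, 0, 0, 0, 0, 0.4], [0, -0.1867, 0, 0, 0, 0, 0.4], [0, -0.1867, 0, 0, 0, 0, 0.4], [0, -0.1867, 0, 0, 0, 0, 0.4], [0, -0.1867, 0, 0, 0, 0, 0.4], [0, -0.1867, 0, 0, 0, 0, 0.4], [0, -0.1867, 0, 0, 0, 0, 0.4]]]
[[[0, 0, 0.0592, 0, 0, 0, 0.4], [0, 0, 0.1183, 0, 0, 0, 0.4], [0, 0, 0.1775, 0, 0, 0, 0.4], [0, 0, 0.2367, 0, 0, 0, 0.4], [0, 0, 0.2367, 0, 0, 0, 0.4], [0, 0, 0.2367, 0, 0, 0, 0.4], [0, 0, 0.2367, 0, 0, 0, 0.4], [0, 0, 0.2367, 0, 0, 0, 0.4], [0, 0, 0.2367, 0, 0, 0, 0.4]]]
```

Call:
servo_tool:
  series:
    - [[0,0,0,0,0,0,0.25],[0,0,0,0,0,0,0.33],[0,0,0,0,0,0,0.38],[0,0,0,0,0,0,0.4],[0,0,-0.0667,0,0,0,0.4],[0,0,-0.1333,0,0,0,0.4],[0,0,-0.2,0,0,0,0.4],[0,0,-0.2,0,0,0,0.4],[0,0,-0.2,0,0,0,0.4]]

```text
time_s: 15.45
tool_pos: [0.5083, 0.3946, 0.0816]
tool_rot: [-179.8, 0.1, 84.1]
force: [-0.1, -0.0, 0.6]
grip_width: 0.0348
grasp_force: 0.0
```

Call:
servo_tool:
  series:
    - [[0,-0.0622,0,0,0,0,0.4],[0,-0.1245,0,0,0,0,0.4],[0,-0.1867,0,0,0,0,0.4],[0,-0.1867,0,0,0,0,0.4],[0,-0.1867,0,0,0,0,0.4],[0,-0.1867,0,0,0,0,0.4],[0,-0.1867,0,0,0,0,0.4],[0,-0.1867,0,0,0,0,0.4],[0,-0.1867,0,0,0,0,0.4]]

```text
time_s: 16.2
tool_pos: [0.4541, 0.3995, 0.0814]
tool_rot: [-179.9, 0.1, 84.0]
force: [0.2, 0.5, 0.8]
grip_width: 0.0352
grasp_force: 0.0
```

```bash
python3 - <<'E'
from arc import *
o=get_obs(); print(o['tool_pos'],o['grip_width'],o['force'])
c=cam('side'); save('side3',c); P=cloud(c)
# height of the closed deep leaf back
d=(P-H); a=d@X; b=d@Y
m=(abs(a)<.035)&(b>.015)&(b<.07)&(P[...,2]>.03)&(P[...,2]<.07); Q=P[m]; q=np.median(Q,0); Q=Q[abs(Q[:,2]-q[2])<.004]; print(len(Q),q,np.linalg.svd(Q-Q.mean(0),full_matrices=False)[2][2])
f=c['frame'][150:260,270:400,::-1]; t=cam('wrist'); save('w5',t)
g=t['frame'][100:300,200:440,::-1]; k=lambda i,h:cv2.resize(i,(int(i.shape[1]*h/i.shape[0]),h),interpolation=cv2.INTER_CUBIC)
cv2.imwrite('pics/c5.png',np.hstack([k(f,340),k(g,340)]))
E
```

```text
[0.4540592  0.39954871 0.08135289] 0.035166411614783816 [0.17381176 0.45240835 0.78915835]
335 [0.48312797 0.34569125 0.04998814] [ 0.00490251 -0.00107534 -0.9999874 ]
```

View pics/c5.png

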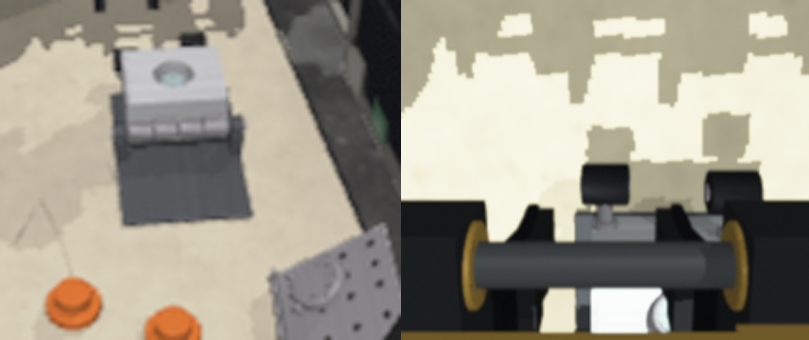

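Call:
servo_tool:
  series:
    - [[0,0,0.0592,0,0,0,0.4],[0,0,0.1183,0,0,0,0.4],[0,0,0.1775,0,0,0,0.4],[0,0,0.2367,0,0,0,0.4],[0,0,0.2367,0,0,0,0.4],[0,0,0.2367,0,0,0,0.4],[0,0,0.2367,0,0,0,0.4],[0,0,0.2367,0,0,0,0.4],[0,0,0.2367,0,0,0,0.4]]

```text
time_s: 17.05
tool_pos: [0.4541, 0.4006, 0.0121]
tool_rot: [-180.0, -0.0, 84.0]
force: [-0.9, -0.0, 1.1]
grip_width: 0.035
grasp_force: 0.0
```

Call:
servo_tool:
  series:
    - [[0,0,0,0,0,0,0.3],[0,0,0,0,0,0,0.2],[0,0,0,0,0,0,0.15],[0,0,0,0,0,0,0.15],[0,0,0,0,0,0,0.15],[0,0,0,0,0,0,0.15]]
  grip_force: 40

```text
time_s: 17.55
tool_pos: [0.454, 0.4, 0.0111]
tool_rot: [-179.9, 0.1, 84.0]
force: [1.6, -0.5, 2.5]
grip_width: 0.0218
grasp_force: 40.0
```

```bash
python3 - <<'E'
from arc import *
err()
th=np.linspace(0,np.pi,37)[1:]
plan([(shal(t)+D+[0,0,.001*(1-t/np.pi)],RD,.15,.05) for t in th],tail=4)
E
```

```text
err [-0.16 -0.2  -0.91] pos [0.454  0.4    0.0111] rot [-1.799e+02  1.000e-01  8.400e+01] F [ 1.6 -0.5  2.5] grip 0.0218 40.0 t 17.55
[[[0.0005, 0, -0.0279, 0, 0, 0, 0.15], [-0.0014, 0, -0.0557, 0, 0, 0, 0.15], [-0.0057, 0, -0.0832, 0, 0, 0, 0.15], [-0.0124, 0, -0.1103, 0, 0, 0, 0.15], [-0.0215, 0, -0.1367, 0, 0, 0, 0.15], [-0.0328, 0, -0.1621, 0, 0, 0, 0.15], [-0.0464, 0, -0.1865, 0, 0, 0, 0.15], [-0.062, 0, -0.2096, 0, 0, 0, 0.15], [-0.0796, 0, -0.2313, 0, 0, 0, 0.15], [-0.099, 0, -0.2514, 0, 0, 0, 0.15], [-0.12, 0, -0.2697, 0, 0, 0, 0.15], [-0.1427, 0, -0.286, 0, 0, 0, 0.15]]]
[[[-0.0239, 0, -0.0144, 0, 0, 0, 0.15], [-0.049, 0, -0.0266, 0, 0, 0, 0.15], [-0.0751, 0, -0.0365, 0, 0, 0, 0.15], [-0.102, 0, -0.0442, 0, 0, 0, 0.15], [-0.1295, 0, -0.0495, 0, 0, 0, 0.15], [-0.1573, 0, -0.0523, 0, 0, 0, 0.15], [-0.1852, 0, -0.0528, 0, 0, 0, 0.15], [-0.2131, 0, -0.0508, 0, 0, 0, 0.15], [-0.2408, 0, -0.0463, 0, 0, 0, 0.15], [-0.2679, 0, -0.0395, 0, 0, 0, 0.15], [-0.2944, 0, -0.0304, 0, 0, 0, 0.15], [-0.32, 0, -0.0189, 0, 0, 0, 0.15]]]
[[[-0.0244, 0, 0.0136, 0, 0, 0, 0.15], [-0.0476, 0, 0.0293, 0, 0, 0, 0.15], [-0.0694, 0, 0.047, 0, 0, 0, 0.15], [-0.0896, 0, 0.0665, 0, 0, 0, 0.15], [-0.1079, 0, 0.0876, 0, 0, 0, 0.15], [-0.1244, 0, 0.1103, 0, 0, 0, 0.15], [-0.1388, 0, 0.1344, 0, 0, 0, 0.15], [-0.1511, 0, 0.1596, 0, 0, 0, 0.15], [-0.1612, 0, 0.1858, 0, 0, 0, 0.15], [-0.1689, 0, 0.2128, 0, 0, 0, 0.15], [-0.1743, 0, 0.2403, 0, 0, 0, 0.15], [-0.1773, 0, 0.2682, 0, 0, 0, 0.15]]]
[[[0, 0, 0, 0, 0, 0, 0.15], [0, 0, 0, 0, 0, 0, 0.15], [0, 0, 0, 0, 0, 0, 0.15], [0, 0, 0, 0, 0, 0, 0.15]]]
```

Call:
servo_tool:
  series:
    - [[0.0005,0,-0.0279,0,0,0,0.15],[-0.0014,0,-0.0557,0,0,0,0.15],[-0.0057,0,-0.0832,0,0,0,0.15],[-0.0124,0,-0.1103,0,0,0,0.15],[-0.0215,0,-0.1367,0,0,0,0.15],[-0.0328,0,-0.1621,0,0,0,0.15],[-0.0464,0,-0.1865,0,0,0,0.15],[-0.062,0,-0.2096,0,0,0,0.15],[-0.0796,0,-0.2313,0,0,0,0.15],[-0.099,0,-0.2514,0,0,0,0.15],[-0.12,0,-0.2697,0,0,0,0.15],[-0.1427,0,-0.286,0,0,0,0.15]]

```text
time_s: 18.55
tool_pos: [0.4496, 0.3587, 0.0964]
tool_rot: [-180.0, -0.1, 84.1]
force: [4.0, 4.1, -6.7]
grip_width: 0.0217
grasp_force: 40.0
```

Call:
servo_tool:
  series:
    - [[-0.0239,0,-0.0144,0,0,0,0.15],[-0.049,0,-0.0266,0,0,0,0.15],[-0.0751,0,-0.0365,0,0,0,0.15],[-0.102,0,-0.0442,0,0,0,0.15],[-0.1295,0,-0.0495,0,0,0,0.15],[-0.1573,0,-0.0523,0,0,0,0.15],[-0.1852,0,-0.0528,0,0,0,0.15],[-0.2131,0,-0.0508,0,0,0,0.15],[-0.2408,0,-0.0463,0,0,0,0.15],[-0.2679,0,-0.0395,0,0,0,0.15],[-0.2944,0,-0.0304,0,0,0,0.15],[-0.32,0,-0.0189,0,0,0,0.15]]

```text
time_s: 19.55
tool_pos: [0.4395, 0.2623, 0.1034]
tool_rot: [-180.0, 0.0, 84.0]
force: [1.2, 2.5, 3.8]
grip_width: 0.0216
grasp_force: 40.0
```

Call:
servo_tool:
  series:
    - [[-0.0244,0,0.0136,0,0,0,0.15],[-0.0476,0,0.0293,0,0,0,0.15],[-0.0694,0,0.047,0,0,0,0.15],[-0.0896,0,0.0665,0,0,0,0.15],[-0.1079,0,0.0876,0,0,0,0.15],[-0.1244,0,0.1103,0,0,0,0.15],[-0.1388,0,0.1344,0,0,0,0.15],[-0.1511,0,0.1596,0,0,0,0.15],[-0.1612,0,0.1858,0,0,0,0.15],[-0.1689,0,0.2128,0,0,0,0.15],[-0.1743,0,0.2403,0,0,0,0.15],[-0.1773,0,0.2682,0,0,0,0.15]]

```text
time_s: 20.55
tool_pos: [0.434, 0.209, 0.0218]
tool_rot: [-179.9, 0.1, 84.0]
force: [-5.1, -4.0, 51.2]
grip_width: 0.0216
grasp_force: 40.0
```

Call:
servo_tool:
  series:
    - [[0,0,0,0,0,0,0.15],[0,0,0,0,0,0,0.15],[0,0,0,0,0,0,0.15],[0,0,0,0,0,0,0.15]]

```text
time_s: 20.88
tool_pos: [0.4339, 0.2091, 0.0223]
tool_rot: [-179.9, 0.1, 84.0]
force: [3.4, -0.9, 6.9]
grip_width: 0.022
grasp_force: 40.0
```

```bash
python3 - <<'E'
from arc import *
err(); print(shal(np.pi)+D)
def face(c,lab):
    P=cloud(c); d=P-H; a=d@X; b=d@Y
    m=(abs(a)<.036)&(b<-.015)&(b>-.07)&(P[...,2]>.03)&(P[...,2]<.07); Q=P[m]; q=np.median(Q,0); Q=Q[abs(Q[:,2]-q[2])<.004]; print(lab,len(Q),q.round(4),np.linalg.svd(Q-Q.mean(0),full_matrices=False)[2][2].round(3))
for n in('side','top'): face(cam(n),n)
E
```

```text
err [-0.5  -0.11 -0.75] pos [0.4339 0.2091 0.0223] rot [-1.799e+02  1.000e-01  8.400e+01] F [ 3.4 -0.9  6.9] grip 0.022 40.0 t 20.8833
[0.43439473 0.20922596 0.023     ]
side 86 [0.4958 0.2503 0.0501] [-0.01   0.024 -1.   ]
top 330 [0.4696 0.2671 0.0489] [-0.001  0.025  1.   ]
```

Call:
servo_tool:
  series:
    - [[0,0,0.003,0,0,0,0.15],[0,0,0.005,0,0,0,0.15],[0,0,0.005,0,0,0,0.15],[0,0,0,0,0,0,0.15],[0,0,0,0,0,0,0.15]]

```text
time_s: 21.4
tool_pos: [0.4339, 0.2091, 0.0223]
tool_rot: [-179.9, 0.1, 84.0]
force: [3.4, -0.9, 8.1]
grip_width: 0.0215
grasp_force: 40.0
```

```bash
python3 - <<'E'
from arc import *
err()
th=np.r_[np.linspace(np.pi,2.7,9)[1:],np.linspace(2.7,.35,24)[1:],np.linspace(.35,0,6)[1:]]
plan([(shal(t)+D+[0,0,.001*(1-t/np.pi)],RD,.15,.05) for t in th],tail=4)
E
```

```text
err [-0.5  -0.13 -0.74] pos [0.4339 0.2091 0.0223] rot [-1.799e+02  1.000e-01  8.400e+01] F [ 3.4 -0.9  8.1] grip 0.0215 40.0 t 21.4
[[[0.0016, 0, -0.0177, 0, 0, 0, 0.15], [0.0042, 0, -0.0352, 0, 0, 0, 0.15], [0.0077, 0, -0.0526, 0, 0, 0, 0.15], [0.0122, 0, -0.0698, 0, 0, 0, 0.15], [0.0176, 0, -0.0867, 0, 0, 0, 0.15], [0.0239, 0, -0.1033, 0, 0, 0, 0.15], [0.0312, 0, -0.1195, 0, 0, 0, 0.15], [0.0393, 0, -0.1353, 0, 0, 0, 0.15], [0.0565, 0, -0.1632, 0, 0, 0, 0.15], [0.0765, 0, -0.1893, 0, 0, 0, 0.15], [0.0991, 0, -0.2131, 0, 0, 0, 0.15], [0.1239, 0, -0.2346, 0, 0, 0, 0.15]]]
[[[0.0269, 0, -0.0187, 0, 0, 0, 0.15], [0.0556, 0, -0.0347, 0, 0, 0, 0.15], [0.0857, 0, -0.0476, 0, 0, 0, 0.15], [0.117, 0, -0.0574, 0, 0, 0, 0.15], [0.1491, 0, -0.064, 0, 0, 0, 0.15], [0.1817, 0, -0.0672, 0, 0, 0, 0.15], [0.2144, 0, -0.0671, 0, 0, 0, 0.15], [0.247, 0, -0.0637, 0, 0, 0, 0.15], [0.279, 0, -0.057, 0, 0, 0, 0.15], [0.3102, 0, -0.047, 0, 0, 0, 0.15], [0.3401, 0, -0.0339, 0, 0, 0, 0.15], [0.3686, 0, -0.0179, 0, 0, 0, 0.15]]]
[[[0.0267, 0, 0.0189, 0, 0, 0, 0.15], [0.0513, 0, 0.0404, 0, 0, 0, 0.15], [0.0735, 0, 0.0644, 0, 0, 0, 0.15], [0.0932, 0, 0.0904, 0, 0, 0, 0.15], [0.1101, 0, 0.1183, 0, 0, 0, 0.15], [0.1241, 0, 0.1478, 0, 0, 0, 0.15], [0.135, 0, 0.1786, 0, 0, 0, 0.15], [0.1406, 0, 0.2003, 0, 0, 0, 0.15], [0.1447, 0, 0.2223, 0, 0, 0, 0.15], [0.1472, 0, 0.2445, 0, 0, 0, 0.15], [0.1481, 0, 0.2668, 0, 0, 0, 0.15], [0.1475, 0, 0.2892, 0, 0, 0, 0.15]]]
[[[0, 0, 0, 0, 0, 0, 0.15], [0, 0, 0, 0, 0, 0, 0.15], [0, 0, 0, 0, 0, 0, 0.15], [0, 0, 0, 0, 0, 0, 0.15]]]
```

Call:
servo_tool:
  series:
    - [[0.0016,0,-0.0177,0,0,0,0.15],[0.0042,0,-0.0352,0,0,0,0.15],[0.0077,0,-0.0526,0,0,0,0.15],[0.0122,0,-0.0698,0,0,0,0.15],[0.0176,0,-0.0867,0,0,0,0.15],[0.0239,0,-0.1033,0,0,0,0.15],[0.0312,0,-0.1195,0,0,0,0.15],[0.0393,0,-0.1353,0,0,0,0.15],[0.0565,0,-0.1632,0,0,0,0.15],[0.0765,0,-0.1893,0,0,0,0.15],[0.0991,0,-0.2131,0,0,0,0.15],[0.1239,0,-0.2346,0,0,0,0.15]]

```text
time_s: 22.4
tool_pos: [0.4374, 0.2439, 0.0908]
tool_rot: [-179.8, 0.3, 84.0]
force: [5.9, -3.1, -3.5]
grip_width: 0.0218
grasp_force: 40.0
```

Call:
servo_tool:
  series:
    - [[0.0269,0,-0.0187,0,0,0,0.15],[0.0556,0,-0.0347,0,0,0,0.15],[0.0857,0,-0.0476,0,0,0,0.15],[0.117,0,-0.0574,0,0,0,0.15],[0.1491,0,-0.064,0,0,0,0.15],[0.1817,0,-0.0672,0,0,0,0.15],[0.2144,0,-0.0671,0,0,0,0.15],[0.247,0,-0.0637,0,0,0,0.15],[0.279,0,-0.057,0,0,0,0.15],[0.3102,0,-0.047,0,0,0,0.15],[0.3401,0,-0.0339,0,0,0,0.15],[0.3686,0,-0.0179,0,0,0,0.15]]

```text
time_s: 23.4
tool_pos: [0.4493, 0.3565, 0.0972]
tool_rot: [-179.9, 0.1, 84.0]
force: [4.0, -0.1, 3.2]
grip_width: 0.0216
grasp_force: 40.0
```

Call:
servo_tool:
  series:
    - [[0.0267,0,0.0189,0,0,0,0.15],[0.0513,0,0.0404,0,0,0,0.15],[0.0735,0,0.0644,0,0,0,0.15],[0.0932,0,0.0904,0,0,0,0.15],[0.1101,0,0.1183,0,0,0,0.15],[0.1241,0,0.1478,0,0,0,0.15],[0.135,0,0.1786,0,0,0,0.15],[0.1406,0,0.2003,0,0,0,0.15],[0.1447,0,0.2223,0,0,0,0.15],[0.1472,0,0.2445,0,0,0,0.15],[0.1481,0,0.2668,0,0,0,0.15],[0.1475,0,0.2892,0,0,0,0.15]]

```text
time_s: 24.4
tool_pos: [0.4539, 0.4, 0.0096]
tool_rot: [-179.9, 0.1, 84.0]
force: [4.2, -0.5, 27.4]
grip_width: 0.0218
grasp_force: 40.0
```

Call:
servo_tool:
  series:
    - [[0,0,0,0,0,0,0.15],[0,0,0,0,0,0,0.15],[0,0,0,0,0,0,0.15],[0,0,0,0,0,0,0.15]]

```text
time_s: 24.73
tool_pos: [0.4539, 0.4, 0.0103]
tool_rot: [-179.9, 0.1, 84.0]
force: [5.2, 0.2, 5.5]
grip_width: 0.0216
grasp_force: 40.0
```

```bash
cat > chk.py <<'E'
from arc import *
def fit(Q):
    q=Q.mean(0); return q.round(4),np.linalg.svd(Q-q,full_matrices=False)[2][2].round(3),len(Q)
def chk(c,lab):
    P=cloud(c); d=P-H; a=d@X; b=d@Y; z=P[...,2]
    for s,nm in((1,'shallow'),(-1,'deep')):
        rr=np.hypot(a,b-s*.042); m=(abs(a)<.037)&(s*b>.012)&(s*b<.072)&(rr>.024)&(abs(z-.028)<.006)
        if m.sum()>12: print(lab,nm,'face',*fit(P[m]))
    rr=np.hypot(a,b+.042); m=(rr<.0185)&(abs(z-.0325)<.008)
    if m.sum()>8: print(lab,'glass top',*fit(P[m]))
    m=(rr<.026)&(z>.0305)&(z<.045)
    if m.sum()>8: print(lab,'glass rim circle',cv2.minEnclosingCircle((P[m][:,:2]*1000).astype(np.float32)))
if __name__=='__main__':
    err(); print('deep nest',H-.042*Y)
    for n in('side','top'): c=cam(n); save(n+'9',c); chk(c,n)
E
python3 chk.py
```

```text
err [-0.25 -0.18 -1.65] pos [0.4539 0.4    0.0103] rot [-1.799e+02  1.000e-01  8.400e+01] F [5.2 0.2 5.5] grip 0.0216 40.0 t 24.7333
deep nest [0.47376543 0.25944496 0.028     ]
side shallow face [0.4817 0.342  0.0293] [ 0.005 -0.006 -1.   ] 270
side deep face [0.474  0.258  0.0291] [ 0.002  0.007 -1.   ] 328
side glass top [0.4735 0.2583 0.032 ] [-0.004  0.067 -0.998] 163
side glass rim circle ((472.17608642578125, 263.3628845214844), 23.18324851989746)
top deep face [0.5008 0.2447 0.0281] [ 0.016  0.025 -1.   ] 78
```

```bash
python3 - <<'E'
from arc import *
p=np.array(getcmd()['p'])
plan([(p,RD,.25),(p,RD,.33),(p,RD,.4),(p,RD,.42),(p+[0,0,.10],RD,.42,.02),],tail=0)
plan([([.474,.185,.18],RD,.42,.03)],tail=5)
E
```

```text
[[[0, 0, 0, 0, 0, 0, 0.25], [0, 0, 0, 0, 0, 0, 0.33], [0, 0, 0, 0, 0, 0, 0.4], [0, 0, 0, 0, 0, 0, 0.42], [0, 0, -0.0667, 0, 0, 0, 0.42], [0, 0, -0.1333, 0, 0, 0, 0.42], [0, 0, -0.2, 0, 0, 0, 0.42], [0, 0, -0.2667, 0, 0, 0, 0.42], [0, 0, -0.3333, 0, 0, 0, 0.42]]]
[[[-0.0883, 0.0175, -0.0283, 0, 0, 0, 0.42], [-0.1767, 0.0349, -0.0567, 0, 0, 0, 0.42], [-0.265, 0.0524, -0.085, 0, 0, 0, 0.42], [-0.3534, 0.0698, -0.1134, 0, 0, 0, 0.42], [-0.4417, 0.0873, -0.1417, 0, 0, 0, 0.42], [-0.53, 0.1048, -0.17, 0, 0, 0, 0.42], [-0.6184, 0.1222, -0.1984, 0, 0, 0, 0.42], [-0.7067, 0.1397, -0.2267, 0, 0, 0, 0.42], [-0.7067, 0.1397, -0.2267, 0, 0, 0, 0.42], [-0.7067, 0.1397, -0.2267, 0, 0, 0, 0.42], [-0.7067, 0.1397, -0.2267, 0, 0, 0, 0.42], [-0.7067, 0.1397, -0.2267, 0, 0, 0, 0.42]]]
[[[0, 0, 0, 0, 0, 0, 0.42]]]
```

Call:
servo_tool:
  series:
    - [[0,0,0,0,0,0,0.25],[0,0,0,0,0,0,0.33],[0,0,0,0,0,0,0.4],[0,0,0,0,0,0,0.42],[0,0,-0.0667,0,0,0,0.42],[0,0,-0.1333,0,0,0,0.42],[0,0,-0.2,0,0,0,0.42],[0,0,-0.2667,0,0,0,0.42],[0,0,-0.3333,0,0,0,0.42]]

```text
time_s: 25.58
tool_pos: [0.4513, 0.3994, 0.1099]
tool_rot: [-179.7, 0.3, 84.1]
force: [0.2, 0.1, -0.1]
grip_width: 0.0364
grasp_force: 0.0
```

Call:
servo_tool:
  series:
    - [[-0.0883,0.0175,-0.0283,0,0,0,0.42],[-0.1767,0.0349,-0.0567,0,0,0,0.42],[-0.265,0.0524,-0.085,0,0,0,0.42],[-0.3534,0.0698,-0.1134,0,0,0,0.42],[-0.4417,0.0873,-0.1417,0,0,0,0.42],[-0.53,0.1048,-0.17,0,0,0,0.42],[-0.6184,0.1222,-0.1984,0,0,0,0.42],[-0.7067,0.1397,-0.2267,0,0,0,0.42],[-0.7067,0.1397,-0.2267,0,0,0,0.42],[-0.7067,0.1397,-0.2267,0,0,0,0.42],[-0.7067,0.1397,-0.2267,0,0,0,0.42],[-0.7067,0.1397,-0.2267,0,0,0,0.42]]

```text
time_s: 26.58
tool_pos: [0.472, 0.1863, 0.1779]
tool_rot: [-179.7, 0.1, 84.2]
force: [-0.7, 0.0, 0.6]
grip_width: 0.0363
grasp_force: 0.0
```

```bash
python3 - <<'E'
from chk import *
err()
c=cam('wrist'); save('w9',c); chk(c,'wrist'); s=cam('side'); chk(s,'side')
P=cloud(c); d=P-H; a=d@X; b=d@Y; rr=np.hypot(a,b+.042)
for r in range(0,26,2):
    m=(rr>=r*.001)&(rr<(r+2)*.001)&(P[...,2]<.06); Q=P[m]
    if len(Q): print(r,len(Q),np.percentile(Q[:,2],[5,50,95]).round(4))
f=c['frame'][20:240,180:460,::-1]; cv2.imwrite('pics/w9c.png',cv2.resize(f,None,fx=2.7,fy=2.7,interpolation=cv2.INTER_CUBIC))
E
```

```text
err [-2.04  1.28 -2.14] pos [0.472  0.1863 0.1779] rot [-1.797e+02  1.000e-01  8.420e+01] F [-0.7  0.   0.6] grip 0.0363 0.0 t 26.5833
wrist shallow face [0.4816 0.3348 0.0289] [ 0.  0. -1.] 2289
wrist deep face [0.4739 0.2609 0.0289] [ 0.     0.001 -1.   ] 2620
wrist glass top [0.4737 0.2598 0.0324] [ 0.    -0.012 -1.   ] 1085
wrist glass rim circle ((474.064453125, 259.8252868652344), 25.194656372070312)
side shallow face [0.4818 0.3418 0.0292] [-0.     0.001  1.   ] 267
side deep face [0.4729 0.2576 0.0292] [ 0.001  0.001 -1.   ] 329
side glass top [0.4738 0.2584 0.032 ] [-0.014  0.046 -0.999] 154
side glass rim circle ((472.9507141113281, 259.251220703125), 25.236961364746094)
0 13 [0.0299 0.0307 0.0314]
2 41 [0.03   0.0312 0.0319]
4 59 [0.03   0.031  0.0323]
6 89 [0.03   0.0311 0.0321]
8 116 [0.03  0.031 0.032]
10 143 [0.0298 0.0314 0.034 ]
12 164 [0.0302 0.0331 0.0346]
14 194 [0.0323 0.0336 0.0348]
16 211 [0.0321 0.0337 0.0349]
18 211 [0.0234 0.0329 0.0344]
20 240 [0.0228 0.0266 0.0332]
22 292 [0.0272 0.0286 0.0299]
24 311 [0.0277 0.0289 0.0301]
```

View pics/w9c.png

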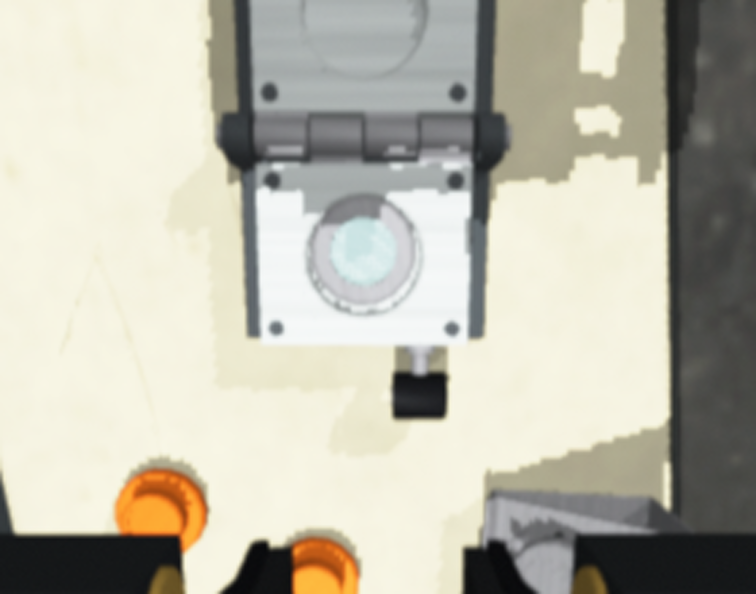

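The picture shows the glass, collar down, centred in the deep nest at about (364, 252). Its flange stands 4.8 mm above the leaf face, where 4.75 mm is expected. Both leaves lie flat and the gripper is clear, so I am handing in.

```bash
python3 -c "
from cell import env
print(env.sign_off())"
```

```text
the job is handed in; nothing more can be done
None
```

I handed the job in at about 27 s of the 72 s allowed: the sight glass lies collar down and fully home in the deep leaf's nest, both leaves are open and flat, and I did not touch the blank flange or the bystanders; the sign-off returned no verdict.

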